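# Tidy the soldering bench: torch in its sloped rest, beaker on the drying peg

## Task

Clear away after soldering: lay the hand torch in its sloped rest, centred over the two forks and down in both of them with the nozzle at the high end, and hang the wet copper beaker mouth down on the free (near) peg of the drying rack. Set both down gently, without dropping them, and let go; leave the honeycomb block, the steel beaker, the amber bottle and the green jar where they stand.

Things in the scene. Friction and masses are not known exactly. Their poses are not given: they have to be found in the camera images.
- torch: Hand torch, 0.24 kg: black box body 120 long x 30 wide x 34 high with a red band near the butt and a red button on top, then a straight round brass and steel nozzle (22 mm thick at most, ending 120 mm from the origin). Origin: centre of the body's underside; x to the nozzle, z out of its top. Starts lying flat on the soldering board, top up.
- torch_tip (a point): End of the nozzle: 120 mm ahead of the torch's origin, 17 mm above its underside.
- torch_butt (a point): Centre of the butt end of the torch: 60 mm behind the torch's origin, 17 mm above its underside.
- rest: Fixed steel torch rest, base 160 x 90. Two U forks (10 mm wide crossbars, prongs 42 apart inside and 20 high) carry the torch's underside on a line rising 25 degrees towards +x. The crossbars lie 35 mm below and above the seat along the slope; a stop plate stands 72 mm below it, 12 mm behind the butt of a centred torch. Origin: centre of underside; x level, to the high end; z up.
- rest_seat (a point): Point midway between the two forks at the height of the torch's underside, 80 mm above the bench: where the torch's origin belongs.
- cup: Copper beaker, straight round cup of 56 mm outside diameter and 90 mm length, wall 3 mm, bottom 5 mm thick, about 0.2 kg. Origin: centre of the outside of its closed bottom; z points along its axis to the open mouth. It starts lying on the draining cradle, mouth 30 degrees downhill.
- cradle: Fixed draining cradle, grey base 130 x 80: two 8 mm steel rods, 32 mm apart, fall at 30 degrees towards +x; the copper beaker lies between them, its mouth against a low stop 44 mm wide. The rods stay under the beaker (its flanks are free) and end just short of its bottom; their middle is 60 mm up. Origin: centre of the underside; x level, downhill; z up.
- rack: Fixed drying rack, wooden base 200 x 85 x 15, with two upright pegs (12 mm stem, white head 30 mm across, flat top 125 mm up). The free peg stands at the origin; the other, 115 mm along +x, carries the steel beaker. A hung beaker's inside bottom rests on the flat head, its rim clear of the base. Origin: on the bench under the free peg; z up.
- peg_top (a point): Centre of the flat top of the free peg, 125 mm above the bench.
- board: Fixed terracotta soldering board 210 x 180 x 20 on which the torch and the honeycomb block lie. Origin: centre of its underside, z up.
- block: Loose pale honeycomb soldering block 100 x 55 x 30 on the board, beside the torch (to the torch's +y side, its centre 80 to 92 mm from the torch's axis). Origin: centre of its underside. Leave alone.
- beaker: Steel beaker of the same size as the copper one (56 x 90 mm), already hanging mouth down on the rack's far peg. Origin: centre of the outside of its bottom (now on top, 130 mm up). Leave alone.
- flux: Amber bottle with black cap, 48 mm diameter, 130 mm tall, standing on the bench. Origin: centre of its underside. Leave alone.
- jar: Green glass jar with steel lid, 52 mm diameter, 75 mm tall, standing on the bench. Origin: centre of its underside. Leave alone.

How it is judged:
At the end, for the whole second after the job is handed in: Torch at rest in both forks: origin within 20 mm of the seat, nozzle high, rising 18.4-31.5 deg, top up within 34 deg, tip within 22 mm of the rest's mid-plane. Beaker at rest mouth down on the free peg: within 13 mm and 8.7 deg, bottom at most 11 mm above peg top. Others moved under 20 mm (distance between torch and rest_seat below 0.02 m and x of torch_tip in the frame of rest above 0.06 m and angle between torch's own x axis and vertical between 1.02 and 1.25 rad and angle between torch's own z axis and vertical below 0.6 rad and y of torch_tip in the frame of rest between -0.022 and 0.022 m and contact force between torch and rest above 0.5 N and linear speed of each of torch, cup below 0.02 m/s and horizontal distance between cup and peg_top below 0.013 m and z of cup in the frame of peg_top between 0 and 0.011 m and angle between cup's own z axis and vertical above 2.99 rad and contact force between cup and rack above 0.5 N and distance of each of block, beaker, flux, jar from where it was at the start of the episode below 0.02 m); the robot touches nothing.
It fails at once if the torch was dropped (over 0.6 m/s with no finger on it, a fall of about 20 mm) (linear speed of torch above 0.6 m/s and contact force between the fingers and torch below 0.01 N).
It fails at once if the copper beaker was dropped (over 0.6 m/s with no finger on it, a fall of about 20 mm) (linear speed of cup above 0.6 m/s and contact force between the fingers and cup below 0.01 N).
It fails at once if the honeycomb block, steel beaker, amber bottle or green jar was displaced by more than 30 mm (distance of any of block, beaker, flux, jar from where it was at the start of the episode above 0.03 m).
It also fails if it takes over 72 s, if anything falls off the work surface, if the arm or the gripper's body presses on something with over 40 N, if the wrist force passes 120 N, or if a joint passes its speed limit or range.

## Robot

A 6-joint arm with a two-finger parallel gripper is mounted at the origin on the work surface. World frame = base frame: x ahead of the robot, y to its left, z up, the work surface at z = 0. Lengths are in m, angles in rad, forces in N, time in s.
With the tool pointing down it reaches from about 0.35 to 0.85 m from the base axis. Payload 8.1 kg.
Tool frame: the origin (TCP) lies at the centre of the arm's flange, where the gripper is bolted on; the fingertips stand 186 mm ahead of it and the grasp point (between the pads) lies 167 mm ahead of it; z points along the fingers, y is the line along which they close (so a half turn about z gives the same grasp; the last joint's range is limited). The gripper opens to 93 mm and grips with 3 to 60 N. Pads are 15 mm wide; open, the fingers measure 128 mm over their backs; the gripper's body (75 mm by 188 mm) begins 65 mm behind the grasp point.
Start: joints at [1.062, 0.13, 1.488, -0, 1.523, -0.085], TCP at [0.247, 0.547, 0.405] pointing down, gripper open.
Joint ranges: [-2.96, 2.96], [-0.89, 2.26], [0.02, 2.5], [-1.34, 4.48], [0, 2.73], [-2.66, 2.66]. Speed limits (rad/s): [2.39, 2.39, 2.79, 3.14, 3.14, 3.14].

## Interface

Orientations are given as a rotation vector (axis times angle).
In Python, from plant import read_state, read_camera, camera_params, robot gives the robot as it stands.
- The arm moves only by the tool carry_out, never from a script. Its argument "targets" is a list of rows, each an object of numbers: "hand": the opening in per cent of the stroke, from 0 (shut) to 100 (fully open); "x", "y", "z": the shift along the tool's x, y, z in m; "ax", "ay", "az": the turn, a rotation vector about the tool's x, y, z in rad. In form: [{"hand": .., "x": .., "y": .., "z": .., "ax": .., "ay": .., "az": ..}, ...]. A call has 1 to 8 rows; each row is the pose to reach, as a shift and turn from the pose commanded when the call began, along the tool's axes at that moment; what a row does not reach only later rows make up. A row lasts 1/8 s, in which the tool goes at most 62.5 mm and 10.7 degrees, less where a joint would pass 70% of its speed; a pose out of reach is approached as far as the arm can. A call with a gripper value outside its range is refused whole. The fingers move at their own pace and stop on an object; "newtons" is the grip in N (left out, the last holds). Time passes only in rows, so rows that repeat a pose let the fingers close. It gives the time, the measured TCP pose, the force, the opening and the grip force at its end, in the units of the state.
- read_state(): the state, without advancing time (a new reading comes with each control period).
- read_camera(name): name is "scene" or "side" or "wrist"; returns (picture, depth): 400x640x3 uint8, blue, green, red; 400x640 float32, m along the optical axis (not along the pixel's ray), 0 where there is no reading.
- camera_params(name): a dict with "fx", "fy", "cx", "cy" (pixels), "position" and "rotation" of the camera in the world. Camera axes: x right, y up, looking along -z (the intrinsics and any distortion apply to the point x, -y, -z); pixel columns grow to the right and rows downward; lengths in m; the calibration is good to about 2 mm. A picture is of the moment at which its call begins: read the wrist's pose just before it. camera_params takes no time and is no camera call; for the wrist camera it gives the pose at the moment of the call.
- robot.close_job(): hands the job in; it is judged then, once.
The state is a dict: "t": time; "q": joint angles; "dq": joint speeds; "joint_torque": joint torques, N m; "tool_pos": TCP position; "orientation": TCP orientation; "force": force on the tool from outside, world axes, zero at the start; "wrist_torque": the same for the moment, N m; "opening": finger opening in m; "gripper_force": force on a finger pad.
Only numpy, scipy, OpenCV 4.12 (cv2) and the standard library are available. Lean on these libraries where they do the work, as an engineer would, in place of code of your own. Each camera call takes 0.05 s, during which the arm holds its last target. There are 200 camera calls.

## Working session

There is one attempt and no reset: what is moved stays moved. The work goes in short steps, Python scripts to look and compute and a tool call to move; the robot and the scene stay as the last step left them, time stands still between calls to the robot, and variables do not carry over. Pictures are saved under pics/ and viewed, at most 10 in all, crops included, and the job is handed in when it is done.

Besides the shell and the picture viewer there is one more tool, called after "Emit:" as name([rows], argument=value, ...), one row to a line, values as JSON. carry_out: Moves the arm, as the interface text tells. Its arguments: {"type":"object","properties":{"targets":{"type":"array","items":{"type":"object","properties":{"hand":{"type":"number"},"x":{"type":"number"},"y":{"type":"number"},"z":{"type":"number"},"ax":{"type":"number"},"ay":{"type":"number"},"az":{"type":"number"}}}},"newtons":{"type":"number"}},"required":["targets"]}

```bash
mkdir -p pics; ls
cat > h.py <<'E'
import numpy as np, cv2
from scipy.spatial.transform import Rotation as R
from plant import read_state, read_camera, camera_params, robot
def snap(name):
    p=camera_params(name); img,d=read_camera(name)
    Rm=np.array(p['rotation'],float)
    if Rm.shape!=(3,3): Rm=R.from_rotvec(Rm.ravel()).as_matrix()
    h,w=d.shape; u,v=np.meshgrid(np.arange(w),np.arange(h))
    P=np.stack([(u-p['cx'])/p['fx']*d,-(v-p['cy'])/p['fy']*d,-d],-1)@Rm.T+np.array(p['position'])
    P[d<=0]=np.nan
    return img,d,P
E
python3 - <<'E'
from h import *
for n in('scene','side'):
    p=camera_params(n);print(n,p)
    i,d,P=snap(n);cv2.imwrite(f'pics/{n}0.png',i);np.savez(f'{n}0.npz',i=i,d=d,P=P);print((d>0).mean())
s=read_state();print(s['t'],s['tool_pos'],s['orientation'],s['opening'])
E
```

```text
pics
scene {'fx': 467.5426241514555, 'fy': 467.5426241514555, 'cx': 314.04391454552706, 'cy': 192.57153937603198, 'position': array([1.23096501, 0.54782486, 1.15714041]), 'rotation': array([0.37676132, 0.77289085, 2.16051715])}
0.9959296875
side {'fx': 438.4861419378807, 'fy': 438.4861419378807, 'cx': 319.82107065474327, 'cy': 202.9804223561765, 'position': array([ 0.2875967 , -0.77412408,  0.89302425]), 'rotation': array([ 0.79588577, -0.1354094 , -0.30898349])}
0.9959140625
0.1 [0.24661169 0.54674687 0.4038146 ] [-6.60635364e-01 -3.07083191e+00  2.47162013e-03] 0.09317603918164585
```

View pics/scene0.png

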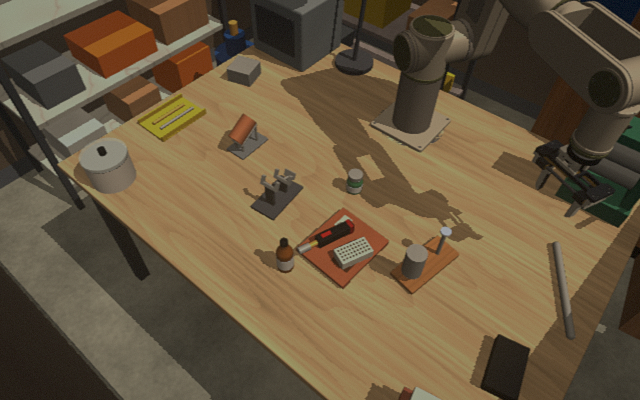

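View pics/side0.png

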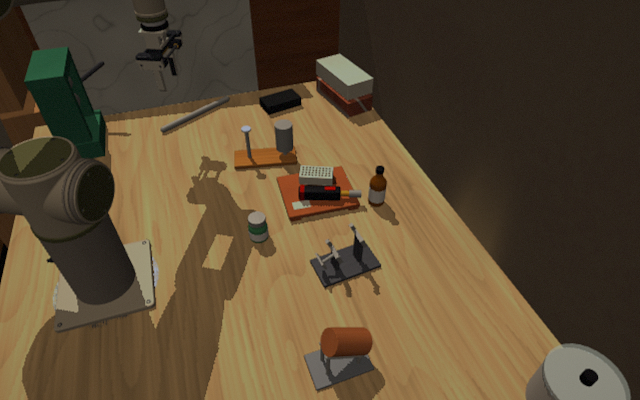

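The scene view shows the copper beaker on its cradle at (242,130), the rest at (278,195), the jar at (355,180), the torch at (330,236) with the block at (353,252), the flux bottle at (285,255), the steel beaker at (414,262) and the free peg at (445,233). The side view shows the same layout: cup (346,342), rest (345,262), torch (325,192), free peg head (247,129).

```bash
cat > m.py <<'E'
from h import *
def rect(pts):
    (c,s,a)=cv2.minAreaRect((pts[:,:2]*1000).astype(np.float32)); b=cv2.boxPoints((c,s,a))
    return np.round(c,1),np.round(s,1),np.round(a,1)
def reg(P,box,zr,m=None):
    x0,x1,y0,y1=box; k=(P[...,0]>x0)&(P[...,0]<x1)&(P[...,1]>y0)&(P[...,1]<y1)&(P[...,2]>zr[0])&(P[...,2]<zr[1])
    if m is not None:k&=m
    return k
E
python3 - <<'E'
from m import *
for n,pix in(('scene',dict(cup=(242,130),cradle=(250,152),rest=(275,208),jar=(355,173),torchband=(326,232),nozz=(308,244),block=(353,252),flux=(285,243),beaker=(414,250),peg=(446,232),board=(380,243),bench=(200,200))),
 ('side',dict(cup=(346,342),cradle=(340,370),rest=(345,265),jar=(257,218),red=(306,192),nozz=(352,193),block=(317,173),flux=(380,170),beaker=(284,125),peg=(247,129),board=(330,207),bench=(200,300)))):
    z=np.load(n+'0.npz');P=z['P'];i=z['i']
    hsv=cv2.cvtColor(i,cv2.COLOR_BGR2HSV)
    for k,(u,v) in pix.items(): print(n,k,np.round(P[v,u],3),hsv[v,u])
E
```

```text
scene cup [ 0.494 -0.362  0.094] [ 12 162 151]
scene cradle [ 0.494 -0.337  0.007] [18 33 93]
scene rest [ 0.617 -0.105  0.009] [18 46 72]
scene jar [0.391 0.029 0.076] [ 17  50 133]
scene torchband [0.61  0.091 0.053] [  2 210 152]
scene nozz [0.673 0.076 0.049] [ 21  47 140]
scene block [0.611 0.189 0.047] [ 34  42 141]
scene flux [0.75  0.063 0.13 ] [ 18 114  38]
scene beaker [0.549 0.333 0.129] [ 18  50 132]
scene peg [0.442 0.367 0.126] [113  13 163]
scene board [0.522 0.222 0.022] [ 10 166 149]
scene bench [ 0.742 -0.314 -0.003] [ 16 122 152]
side cup [ 0.474 -0.391  0.114] [ 11 189  96]
side cradle [ 0.465 -0.394  0.008] [ 9 19 92]
side rest [ 0.573 -0.143  0.011] [10 12 64]
side jar [0.391 0.026 0.076] [ 18  46 151]
side red [0.551 0.112 0.046] [100  70  11]
side nozz [0.674 0.065 0.047] [18 39 99]
side block [0.607 0.18  0.048] [ 40  35 162]
side flux [0.744 0.046 0.128] [ 0 40 19]
side beaker [0.553 0.336 0.13 ] [ 21  41 130]
side peg [0.441 0.356 0.127] [111  34 182]
side board [0.604 0.055 0.023] [ 10 193 149]
side bench [ 0.212 -0.124  0.003] [ 17 137 104]
```

Run:
```python
from m import *
Z={n:np.load(n+'0.npz') for n in('scene','side')}
def pts(box,zr,f=None):
    out=[]
    for n,z in Z.items():
        P=z['P'];h=cv2.cvtColor(z['i'],cv2.COLOR_BGR2HSV).astype(int)
        k=reg(P,box,zr, f(h) if f else None)
        out.append(P[k]); print('   ',n,k.sum(), rect(P[k]) if k.sum()>5 else '')
    return np.vstack(out)
print('torch'); t=pts((.47,.75,.03,.15),(.03,.062)); print(rect(t))
print('torch top');t=pts((.47,.75,.03,.15),(.049,.062)); print(rect(t)); c=t[:,:2].mean(0); print(c,np.linalg.svd(t[:,:2]-c,full_matrices=0)[2][0])
print('torch nozzle');t=pts((.64,.75,.03,.15),(.03,.062)); print(t[:,:2].mean(0))
print('board');print(rect(pts((.45,.75,-.02,.28),(.012,.026))))
print('block');print(rect(pts((.5,.72,.14,.28),(.044,.058))))
print('peg');t=pts((.40,.48,.32,.40),(.12,.132));print(rect(t),t.mean(0))
print('beaker');t=pts((.50,.60,.29,.40),(.122,.136));print(rect(t),t.mean(0))
print('rackbase');print(rect(pts((.35,.7,.25,.45),(.009,.02))))
print('flux');t=pts((.7,.8,0,.1),(.12,.14));print(t.mean(0))
print('jar');t=pts((.35,.43,-.02,.07),(.07,.08));print(rect(t))
print('restbase');print(rect(pts((.45,.75,-.25,-.03),(.005,.02))))
print('rest upper');t=pts((.45,.75,-.25,-.03),(.03,.15));print(rect(t),t[:,2].max())
print('restprongs');t=pts((.45,.75,-.25,-.03),(.085,.15));print(rect(t),t[:,2].max())
print('cradle');print(rect(pts((.35,.6,-.5,-.28),(.003,.018))))
print('cup');t=pts((.35,.6,-.5,-.28),(.03,.16),lambda h:(h[...,1]>140)&(h[...,0]<16));print(rect(t),t.mean(0),t.max(0),t.min(0))
np.save('cuppts.npy',t)
```

```text
torch
    scene 679 (array([642.3, 109.8]), array([ 72. , 224.7]), np.float64(73.2))
    side 823 (array([649.6, 104. ]), array([ 76.2, 237.7]), np.float64(69.9))
(array([649. , 104.3]), array([ 76.2, 239.1]), np.float64(69.9))
torch top
    scene 382 (array([643.8, 108.3]), array([ 71. , 220.5]), np.float64(70.3))
    side 384 (array([649.4, 104.5]), array([ 74.9, 236.7]), np.float64(69.3))
(array([649.4, 104.5]), array([ 74.9, 236.7]), np.float64(69.3))
[0.60201394 0.10221991] [ 0.93394363 -0.35742034]
torch nozzle
    scene 213 (array([678.8,  87.3]), array([ 61.3, 130.2]), np.float64(57.3))
    side 263 (array([680.6,  75.4]), array([ 47.1, 159.8]), np.float64(45.6))
[0.68758826 0.07015745]
board
    scene 2417 (array([619. , 139.4]), array([182.6, 267.1]), np.float64(86.8))
    side 1922 (array([621. , 134.9]), array([192.9, 268.8]), np.float64(86.5))
(array([620.1, 134.7]), array([193., 270.]), np.float64(86.6))
block
    scene 621 (array([599.4, 169.5]), array([ 95.6, 101.9]), np.float64(69.3))
    side 440 (array([597.9, 170.9]), array([ 95.7, 100.7]), np.float64(70.1))
(arra
[... 1828 characters left out ...]
, array([82.7, 65.7]), np.float64(3.6))
(array([ 575.2, -131.5]), array([83.8, 67.1]), np.float64(3.8)) 0.11865466302570193
cradle
    scene 672 (array([ 474.8, -389.6]), array([246.1, 218.2]), np.float64(0.0))
    side 1719 (array([ 475.4, -385.4]), array([248.7, 209.6]), np.float64(0.3))
(array([ 475.4, -389.5]), array([248.7, 217.8]), np.float64(0.3))
cup
    scene 417 (array([ 491.2, -371.7]), array([54.6, 87.1]), np.float64(89.5))
    side 1377 (array([ 482.2, -379.2]), array([ 54.2, 104.4]), np.float64(84.8))
(array([ 482.6, -373.2]), array([104.9,  59.1]), np.float64(1.6)) [ 0.48099498 -0.37870043  0.10107496] [ 0.5350612  -0.34419125  0.13207454] [ 0.43022559 -0.40351746  0.03744133]
```

Run:
```python
import cv2
a=cv2.imread('pics/scene0.png')[105:225,210:330];b=cv2.imread('pics/side0.png')[230:390,290:400]
a=cv2.resize(a,None,fx=3.4,fy=3.4,interpolation=2);b=cv2.resize(b,None,fx=2.55,fy=2.55,interpolation=2)
import numpy as np
cv2.imwrite('pics/c1.png',np.hstack([a,b[:408]]))
```

```text
(no output)
```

View pics/c1.png

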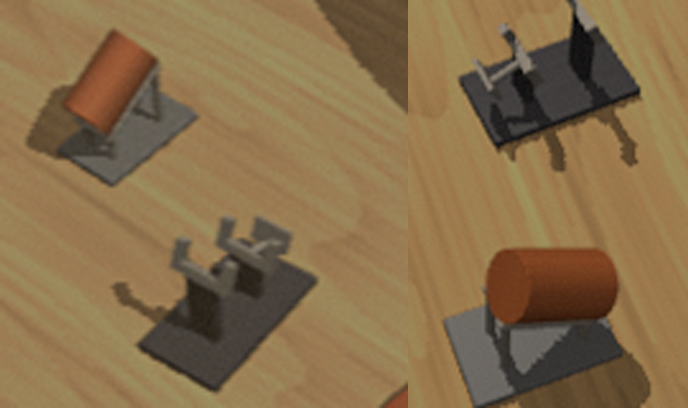

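The crop shows the copper beaker with its closed bottom facing the robot (crop right panel, (510,285)) and its mouth downhill. The rest has its tall fork at the far end of its base (left panel (205,290)), with the stop plate at the near end.

Run:
```python
from m import *
from scipy.optimize import least_squares
Z={n:np.load(n+'0.npz') for n in('scene','side')}
def pts(box,zr,f=None,pr=1):
    out=[]
    for n,z in Z.items():
        P=z['P'];h=cv2.cvtColor(z['i'],cv2.COLOR_BGR2HSV).astype(int)
        k=reg(P,box,zr, f(h) if f else None)
        if k.sum()>4:
            out.append(P[k]); 
            if pr: print('   ',n,k.sum(),rect(P[k]))
    return np.vstack(out)
grey=lambda h:(h[...,1]<75)&(h[...,2]<150)
print('rest base');print(rect(pts((.47,.68,-.23,-.05),(-.004,.018),grey)))
for zr in((.086,.094),(.096,.104),(.104,.112),(.112,.122)):
    t=pts((.47,.68,-.23,-.05),zr,pr=0);print(zr,len(t),t.mean(0).round(4),rect(t))
print('cradle base');print(rect(pts((.38,.58,-.45,-.30),(-.004,.018),grey)))
t=pts((.5,.75,.03,.15),(.046,.062),lambda h:(h[...,2]<95),pr=1);print('torch dark',rect(t))
for a in np.arange(.5,.76,.02):
    q=pts((a,a+.02,.03,.16),(.043,.062),pr=0) if a<.74 else []
    q=q[q[:,1]<.145-.38*(a-.53)+.0] if len(q) else q
    if len(q)>3: print(round(a+.01,2),len(q),q.mean(0).round(4),q[:,1].min().round(4),q[:,1].max().round(4),np.percentile(q[:,2],90).round(4))
P=np.load('cuppts.npy')
P=P[(P[:,2]>.05)]
def cyl(p,axis_fit):
    th,ph,y0,z0=p
    d=np.array([np.cos(ph)*np.cos(th),np.cos(ph)*np.sin(th),-np.sin(ph)]);q=axis_fit-np.array([.48,y0,z0])
    return np.linalg.norm(np.cross(q,d),axis=1)-.028
# drop bottom-face points: normal along axis: keep front part
d0=np.array([np.cos(np.pi/6),0,-.5]);s=P@d0;print('s range',np.percentile(s,[0.5,2,98,99.5]))
K=P[s>np.percentile(s,.5)+.012]
r=least_squares(cyl,[0,np.pi/6,-.374,.09],args=(K,),loss='soft_l1',f_scale=.002);print('cyl',r.x,np.abs(r.fun).mean())
th,ph,y0,z0=r.x;d=np.array([np.cos(ph)*np.cos(th),np.cos(ph)*np.sin(th),-np.sin(ph)]);c=np.array([.48,y0,z0])
s=(P-c)@d;print('axis',d,'s',np.percentile(s,[.2,1,5,95,99,99.8]));h=np.histogram(s,40);print(h[0],h[1][[0,-1]])
```

```text
rest base
    scene 728 (array([ 572.3, -132.3]), array([171.8,  91.4]), np.float64(5.9))
    side 1404 (array([ 576.8, -133.2]), array([160.1,  90.2]), np.float64(5.2))
(array([ 572.6, -132.7]), array([171.6,  91.9]), np.float64(5.2))
(0.086, 0.094) 89 [ 0.6077 -0.131   0.091 ] (array([ 576.2, -131.4]), array([81.9, 63.8]), np.float64(4.2))
(0.096, 0.104) 62 [ 0.6083 -0.1263  0.0987] (array([ 608.6, -129.4]), array([15.2, 66.9]), np.float64(5.7))
(0.104, 0.112) 46 [ 0.6029 -0.1329  0.1084] (array([ 601.4, -130.6]), array([15. , 64.3]), np.float64(6.4))
(0.112, 0.122) 44 [ 0.6022 -0.1304  0.114 ] (array([ 602.4, -128.8]), array([12., 64.]), np.float64(7.4))
cradle base
    scene 445 (array([ 467.5, -373.7]), array([ 84.9, 137.7]), np.float64(87.9))
    side 1470 (array([ 468. , -376.1]), array([129.7,  79. ]), np.float64(0.8))
(array([ 466.7, -374.4]), array([ 85.2, 137.9]), np.float64(89.2))
    scene 300 (array([589.4, 106.1]), array([ 34.4, 118.9]), np.float64(71.3))
    side 348 (array([648.8, 101.5]), array([ 69. , 235.7]), np.float64(69.4))
torch dark (array([648.8, 101.5]), array([ 69. , 235.7]), np.float64(69.4))Traceback (most recent call last):
  File "<stdin>", line 20, in <module>
  File "<stdin>", line 12, in pts
    return _nx.concatenate(arrs, 0, dtype=dtype, casting=casting)
           ~~~~~~~~~~~~~~~^^^^^^^^^^^^^^^^^^^^^^^^^^^^^^^^^^^^^^^
ValueError: need at least one array to concatenate
```

Run:
```python
from m import *
from scipy.optimize import least_squares
Z={n:np.load(n+'0.npz') for n in('scene','side')}
for n,z in Z.items():
    P=z['P'];h=cv2.cvtColor(z['i'],cv2.COLOR_BGR2HSV).astype(int)
    k=reg(P,(.5,.735,.03,.16),(.046,.062),(h[...,2]<95)|((h[...,1]>180)&((h[...,0]<6)|(h[...,0]>174))))
    lab,L,st,ce=cv2.connectedComponentsWithStats(k.astype(np.uint8));j=1+st[1:,4].argmax();q=P[L==j]
    print(n,'torch body',st[j,4],rect(q),q.mean(0).round(4))
    k=reg(P,(.63,.725,.045,.11),(.030,.060),h[...,1]<90)
    q=P[k]; c=q.mean(0); print(n,'nozzle',k.sum(),c.round(4),q.max(0).round(4), rect(q))
P=np.load('cuppts.npy');P=P[P[:,2]>.05]
d0=np.array([np.cos(np.pi/6),0,-.5]);s=P@d0
K=P[s>np.percentile(s,.5)+.012]
D=lambda th,ph:np.array([np.cos(ph)*np.cos(th),np.cos(ph)*np.sin(th),-np.sin(ph)])
f=lambda p:np.linalg.norm(np.cross(K-np.array([.48,p[2],p[3]]),D(p[0],p[1])),axis=1)-.028
r=least_squares(f,[0,np.pi/6,-.374,.09],loss='soft_l1',f_scale=.002);print('cyl',r.x.round(4),np.abs(r.fun).mean())
d=D(*r.x[:2]);c=np.array([.48,r.x[2],r.x[3]]);s=(P-c)@d
print('axis',d.round(3),'s',np.percentile(s,[.2,1,5,95,99,99.8]).round(4));print(np.histogram(s,30)[0])
```

```text
scene torch body 369 (array([589.4, 106.1]), array([ 34.4, 118.9]), np.float64(71.3)) [0.5933 0.1074 0.0534]
scene nozzle 104 [0.6818 0.0765 0.0452] [0.7053 0.1022 0.0565] (array([666.3,  80.9]), array([24.5, 77.2]), np.float64(68.5))
side torch body 359 (array([587.1, 106.5]), array([ 34.5, 116.9]), np.float64(70.1)) [0.5856 0.1037 0.0536]
side nozzle 125 [0.6798 0.068  0.0447] [0.7246 0.0948 0.0592] (array([679.8,  71.2]), array([21.1, 99.4]), np.float64(72.9))
cyl [ 0.0335  0.5306 -0.3739  0.0842] 0.0012679740949481794
axis [ 0.862  0.029 -0.506] s [-0.0449 -0.044  -0.0431  0.0411  0.0457  0.0469]
[169 258  59  49  53  55  42  54  49  52  48  51  50  49  46  51  47  49
  49  52  47  50  42  48  45  52  43  45  50  35]
```

```bash
cat >> h.py <<'E'
def frame(x,y,z,yaw,pitch=0):  # thing frame; pitch>0 raises its x axis (deg)
    return R.from_euler('ZY',[yaw,-pitch],degrees=True),np.array([x,y,z])
FLIP=R.from_matrix(np.diag([-1,1,-1.]))   # tool x=-thing x, y=y, z=-z
def go(Rt,g,fix=0.167):
    """print tool-frame shift/turn so that the grasp point gets to g with tool orientation Rt"""
    s=read_state(); R0=R.from_rotvec(s['orientation']); tcp=g-fix*Rt.as_matrix()[:,2]
    print('t',round(s['t'],2),'tcp',np.round(tcp,4),'shift',R0.inv().apply(tcp-s['tool_pos']).round(4),'turn',(R0.inv()*Rt).as_rotvec().round(4))
E
python3 - <<'E'
from h import *
r,o=frame(.588,.106,.02,-19.3)
go(r*FLIP,o+[0,0,.023+.10])
print(read_state()['force'])
E
```

```text
t 0.1 tcp [0.588 0.106 0.31 ] shift [-0.4925 -0.2612  0.0942] turn [-0.0016 -0.0002 -0.087 ]
[-0.50467185  0.18620773  0.65916699]
```

Emit:
carry_out([
  {"hand": 54, "x": -0.06, "y": -0.03, "z": 0, "ax": 0, "ay": 0, "az": -0.087},
  {"hand": 54, "x": -0.12, "y": -0.06, "z": 0, "ax": 0, "ay": 0, "az": -0.087},
  {"hand": 54, "x": -0.4925, "y": -0.2612, "z": 0.02, "ax": 0, "ay": 0, "az": -0.087},
  {"hand": 54, "x": -0.4925, "y": -0.2612, "z": 0.02, "ax": 0, "ay": 0, "az": -0.087},
  {"hand": 54, "x": -0.4925, "y": -0.2612, "z": 0.02, "ax": 0, "ay": 0, "az": -0.087},
  {"hand": 54, "x": -0.4925, "y": -0.2612, "z": 0.02, "ax": 0, "ay": 0, "az": -0.087},
  {"hand": 54, "x": -0.4925, "y": -0.2612, "z": 0.02, "ax": 0, "ay": 0, "az": -0.087},
  {"hand": 54, "x": -0.4925, "y": -0.2612, "z": 0.02, "ax": 0, "ay": 0, "az": -0.087},
], newtons=30)

```text
t: 1.1
tool_pos: [0.5539, 0.1505, 0.387]
orientation: [-0.527, -3.097, -0.0]
force: [0.4, 0.8, 0.3]
opening: 0.0503
gripper_force: 0.0
```

Emit:
carry_out([
  {"hand": 54, "x": 0, "y": 0, "z": 0, "ax": 0, "ay": 0, "az": 0},
  {"hand": 54, "x": 0, "y": 0, "z": 0, "ax": 0, "ay": 0, "az": 0},
])

```text
t: 1.35
tool_pos: [0.5529, 0.1522, 0.3868]
orientation: [-0.528, -3.096, -0.0]
force: [-0.6, 0.7, -0.2]
opening: 0.0502
gripper_force: 0.0
```

Run:
```python
from h import *
r,o=frame(.588,.106,.02,-19.3)
go(r*FLIP,o+[0,0,.023+.10])
print(read_state()['q'],read_state()['tool_pos'],read_state()['orientation'],read_state()['opening'])
i,d,P=snap('wrist');cv2.imwrite('pics/w1.png',i);np.savez('w1.npz',i=i,d=d,P=P)
```

```text
t 1.35 tcp [0.588 0.106 0.31 ] shift [-0.0485 -0.0319  0.0768] turn [-0.0002 -0.0014 -0.001 ]
[ 1.79041013e-01  6.84324480e-02  1.58699276e+00  4.75863043e-04
  1.48745329e+00 -1.05395727e+00] [0.55294026 0.1521945  0.38682199] [-5.27924151e-01 -3.09552765e+00 -1.15337682e-05] 0.050226515839622767
```

View pics/w1.png

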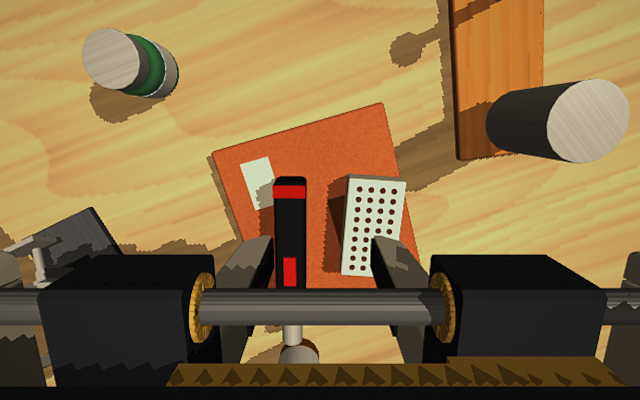

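The wrist view shows the torch body from its butt (290,180) to the gripper bar, parallel to the fingers, the block at (373,225), the steel beaker at (588,122), and the jar at (112,60).

Run:
```python
from m import *
z=np.load('w1.npz');P=z['P'];h=cv2.cvtColor(z['i'],cv2.COLOR_BGR2HSV).astype(int)
k=reg(P,(.48,.66,.03,.16),(.045,.062));k[285:]=0
n,L,st,ce=cv2.connectedComponentsWithStats(k.astype(np.uint8))
for j in range(1,n):
    if st[j,4]>300: q=P[L==j];print(st[j],rect(q),q.mean(0).round(4))
k=reg(P,(.5,.6,.29,.40),(.122,.136));print('beaker',rect(P[k]))
r,o=frame(.588,.106,.02,-19.3)
go(r*FLIP,o+[0,0,.023+.05]);go(r*FLIP,o+[0,0,.023])
```

```text
[ 272  180   33  105 3211] (array([583. , 107.1]), array([ 30.2, 106.3]), np.float64(69.8)) [0.5801 0.109  0.0554]
[340 228  21  49 530] (array([622.3, 150.7]), array([18.9, 53.7]), np.float64(89.3)) [0.6273 0.1533 0.0512]
beaker (array([552., 342.]), array([56.1, 55.4]), np.float64(85.6))
t 1.4 tcp [0.588 0.106 0.26 ] shift [-0.049  -0.0326  0.127 ] turn [-0.0001 -0.001   0.0004]
t 1.4 tcp [0.588 0.106 0.21 ] shift [-0.049  -0.0326  0.177 ] turn [-0.0001 -0.001   0.0004]
```

Emit:
carry_out([
  {"hand": 54, "x": -0.0493, "y": -0.033, "z": 0, "ax": 0, "ay": 0, "az": 0.008},
  {"hand": 54, "x": -0.0493, "y": -0.033, "z": 0.04, "ax": 0, "ay": 0, "az": 0.008},
  {"hand": 54, "x": -0.0493, "y": -0.033, "z": 0.08, "ax": 0, "ay": 0, "az": 0.008},
  {"hand": 54, "x": -0.0493, "y": -0.033, "z": 0.12, "ax": 0, "ay": 0, "az": 0.008},
  {"hand": 54, "x": -0.0493, "y": -0.033, "z": 0.14, "ax": 0, "ay": 0, "az": 0.008},
  {"hand": 54, "x": -0.0493, "y": -0.033, "z": 0.16, "ax": 0, "ay": 0, "az": 0.008},
  {"hand": 54, "x": -0.0493, "y": -0.033, "z": 0.177, "ax": 0, "ay": 0, "az": 0.008},
  {"hand": 54, "x": -0.0493, "y": -0.033, "z": 0.177, "ax": 0, "ay": 0, "az": 0.008},
])

```text
t: 2.4
tool_pos: [0.5882, 0.105, 0.2093]
orientation: [-0.538, -3.093, 0.001]
force: [-0.1, -0.4, -0.0]
opening: 0.0506
gripper_force: 0.0
```

Emit:
carry_out([
  {"hand": 54, "x": 0, "y": 0, "z": 0, "ax": 0, "ay": 0, "az": 0},
  {"hand": 10, "x": 0, "y": 0, "z": 0, "ax": 0, "ay": 0, "az": 0},
  {"hand": 10, "x": 0, "y": 0, "z": 0, "ax": 0, "ay": 0, "az": 0},
  {"hand": 10, "x": 0, "y": 0, "z": 0, "ax": 0, "ay": 0, "az": 0},
  {"hand": 10, "x": 0, "y": 0, "z": 0, "ax": 0, "ay": 0, "az": 0},
  {"hand": 10, "x": 0, "y": 0, "z": 0, "ax": 0, "ay": 0, "az": 0},
])

```text
t: 3.15
tool_pos: [0.589, 0.105, 0.2111]
orientation: [0.539, 3.094, 0.0]
force: [-1.1, -0.3, 6.4]
opening: 0.0297
gripper_force: 30.0
```

Run:
```python
from h import *
s=read_state();print({k:np.round(s[k],4) for k in('t','q','tool_pos','orientation','force','opening','gripper_force')})
r,o=frame(.5885,.1055,.02,-19.8)
go(r*FLIP,o+[0,0,.023])
```

```text
{'t': np.float64(3.15), 'q': array([ 0.0907,  0.2973,  1.666 ,  0.    ,  1.1773, -1.1354]), 'tool_pos': array([0.589 , 0.105 , 0.2111]), 'orientation': array([5.3870e-01, 3.0941e+00, 4.0000e-04]), 'force': array([-1.0908, -0.2973,  6.3507]), 'opening': np.float64(0.0297), 'gripper_force': np.float64(30.0011)}
t 3.15 tcp [0.5885 0.1055 0.21  ] shift [0.0006 0.0003 0.0011] turn [0.0004 0.0009 0.0008]
```

Emit:
carry_out([
  {"hand": 10, "x": 0, "y": 0, "z": -0.02},
  {"hand": 10, "x": 0, "y": 0, "z": -0.05},
  {"hand": 10, "x": 0, "y": 0, "z": -0.09},
  {"hand": 10, "x": 0, "y": 0, "z": -0.13},
  {"hand": 10, "x": 0, "y": 0, "z": -0.16},
  {"hand": 10, "x": 0, "y": 0, "z": -0.16},
], newtons=40)

```text
schema error: expected keys hand, x, y, z, ax, ay, az
```

Run:
```python
from m import *
r,o=frame(.5755,-.1325,0,5.7)
Q=[]
for n in('scene','side'):
    P=np.load(n+'0.npz')['P'];q=P[reg(P,(.45,.7,-.25,-.02),(.03,.13))];Q.append(r.inv().apply(q-o))
    q=Q[-1]
    print(n)
    for a in np.arange(-.09,.07,.01):
        k=q[(q[:,0]>=a)&(q[:,0]<a+.01)]
        if len(k)>2: print(round(a+.005,3),len(k),'y',k[:,1].min().round(3),k[:,1].max().round(3),'z',k[:,2].min().round(3),k[:,2].max().round(3))
    for lo,hi in((-.055,-.02),(.01,.05)):
        k=q[(q[:,0]>lo)&(q[:,0]<hi)]; 
        for s in(-1,1):
            m=k[(s*k[:,1]>.019)];print(lo,s,len(m),m.mean(0).round(4))
        m=k[abs(k[:,1])<.017];print(lo,'bar',len(m),m[m[:,2]>m[:,2].max()-.008].mean(0).round(4),m[:,2].max())
s=read_state();print(s['t'],s['tool_pos'],s['force'],s['opening'])
rt,_=frame(0,0,0,5.7,25); T=np.array([0,0,.023])
seat=o+r.apply([0,0,.08])
for up in(.09,.04,.0): print(up);go(rt*FLIP,seat+rt.apply([0,0,.024+up]))
```

```text
scene
-0.075 22 y -0.021 0.018 z 0.048 0.062
-0.065 51 y -0.02 0.02 z 0.041 0.067
-0.055 4 y -0.0 0.005 z 0.047 0.053
-0.045 11 y -0.033 0.028 z 0.053 0.085
-0.035 56 y -0.034 0.032 z 0.033 0.088
-0.025 113 y -0.033 0.033 z 0.031 0.084
0.025 32 y -0.031 0.032 z 0.04 0.117
0.035 178 y -0.034 0.033 z 0.031 0.119
0.045 37 y -0.031 0.031 z 0.033 0.096
-0.055 -1 43 [-0.0316 -0.0253  0.0722]
-0.055 1 44 [-0.0308  0.0267  0.0723]
-0.055 bar 93 [-0.0276 -0.      0.0657] 0.07037911961037291
0.01 -1 46 [ 0.0321 -0.0251  0.102 ]
0.01 1 48 [0.0323 0.027  0.1015]
0.01 bar 149 [0.0362 0.0015 0.0942] 0.09887795464835114
side
-0.075 30 y -0.02 0.018 z 0.056 0.065
-0.065 26 y -0.02 0.019 z 0.041 0.061
-0.055 15 y -0.004 0.003 z 0.044 0.055
-0.045 25 y -0.03 0.03 z 0.05 0.086
-0.035 115 y -0.032 0.033 z 0.031 0.087
-0.025 49 y -0.031 0.03 z 0.031 0.076
0.025 83 y -0.032 0.031 z 0.031 0.117
0.035 172 y -0.033 0.033 z 0.03 0.113
0.045 4 y -0.013 -0.012 z 0.05 0.063
-0.055 -1 46 [-0.034  -0.0279  0.0749]
-0.055 1 40 [-0.0347  0.0239  0.0769]
-0.055 bar 109 [-0.0294  0.0049  0.066 ] 0.07069771993295404
0.01 -1 46 [ 0.0292 -0.0281  0.1039]
0.01 1 36 [0.0279 0.0238 0.1066]
0.01 bar 173 [0.0333 0.005  0.095 ] 0.09818428640953414
3.15 [0.58899494 0.10497266 0.21106591] [-1.0908071  -0.29727683  6.35070896] 0.02966602784254651
0.09
t 3.15 tcp [ 0.4573 -0.1443  0.3347] shift [ 0.0396 -0.279  -0.1238] turn [-0.0967 -0.4281 -0.4371]
0.04
t 3.15 tcp [ 0.4784 -0.1422  0.2894] shift [ 0.0205 -0.27   -0.0784] turn [-0.0967 -0.4281 -0.4371]
0.0
t 3.15 tcp [ 0.4952 -0.1405  0.2531] shift [ 0.0053 -0.2627 -0.0422] turn [-0.0967 -0.4281 -0.4371]
```

Emit:
carry_out([
  {"hand": 10, "x": 0, "y": 0, "z": -0.02, "ax": 0, "ay": 0, "az": 0},
  {"hand": 10, "x": 0, "y": 0, "z": -0.05, "ax": 0, "ay": 0, "az": 0},
  {"hand": 10, "x": 0, "y": 0, "z": -0.09, "ax": 0, "ay": 0, "az": 0},
  {"hand": 10, "x": 0, "y": 0, "z": -0.13, "ax": 0, "ay": 0, "az": 0},
  {"hand": 10, "x": 0, "y": 0, "z": -0.16, "ax": 0, "ay": 0, "az": 0},
  {"hand": 10, "x": 0, "y": 0, "z": -0.16, "ax": 0, "ay": 0, "az": 0},
], newtons=40)

```text
t: 3.9
tool_pos: [0.5894, 0.1049, 0.3742]
orientation: [0.538, 3.089, 0.002]
force: [0.2, 0.4, -2.5]
opening: 0.0292
gripper_force: 40.0
```

Run:
```python
from h import *
s=read_state();print(s['t'],s['tool_pos'],s['force'],s['wrist_torque'],s['opening'],s['gripper_force'])
r,o=frame(.5755,-.1325,0,5.7);rt,_=frame(0,0,0,5.7,25)
seat=o+r.apply([.002,0,.08])
for up in(.12,.0): print(up);go(rt*FLIP,seat+rt.apply([0,0,.024+up]))
```

```text
3.9 [0.58941148 0.10493138 0.37422223] [ 0.16863569  0.38959667 -2.46343249] [ 0.00433401 -0.02595359  0.02610594] 0.029161006065980582 39.99938249588013
0.12
t 3.9 tcp [ 0.4467 -0.1454  0.3619] shift [ 0.0498 -0.2838  0.0114] turn [-0.0957 -0.4232 -0.4373]
0.0
t 3.9 tcp [ 0.4972 -0.1403  0.2531] shift [ 0.0046 -0.2623  0.1205] turn [-0.0957 -0.4232 -0.4373]
```

Emit:
carry_out([
  {"hand": 10, "x": 0.01, "y": -0.05, "z": 0, "ax": -0.016, "ay": -0.07, "az": -0.073},
  {"hand": 10, "x": 0.02, "y": -0.1, "z": 0.003, "ax": -0.032, "ay": -0.14, "az": -0.146},
  {"hand": 10, "x": 0.028, "y": -0.155, "z": 0.006, "ax": -0.048, "ay": -0.21, "az": -0.219},
  {"hand": 10, "x": 0.036, "y": -0.205, "z": 0.009, "ax": -0.064, "ay": -0.28, "az": -0.292},
  {"hand": 10, "x": 0.044, "y": -0.25, "z": 0.011, "ax": -0.08, "ay": -0.35, "az": -0.365},
  {"hand": 10, "x": 0.05, "y": -0.284, "z": 0.011, "ax": -0.0957, "ay": -0.4232, "az": -0.437},
  {"hand": 10, "x": 0.05, "y": -0.284, "z": 0.011, "ax": -0.0957, "ay": -0.4232, "az": -0.437},
  {"hand": 10, "x": 0.05, "y": -0.284, "z": 0.011, "ax": -0.0957, "ay": -0.4232, "az": -0.437},
])

```text
t: 4.9
tool_pos: [0.4453, -0.1452, 0.3582]
orientation: [-0.131, 2.711, 0.031]
force: [0.1, -0.2, -2.6]
opening: 0.0297
gripper_force: 40.0
```

Run:
```python
from m import *
s=read_state();print(s['t'],s['tool_pos'],s['force'],s['opening'],s['q'])
r,o=frame(.5755,-.1325,0,5.7);rt,_=frame(0,0,0,5.7,25)
seat=o+r.apply([.002,0,.08])
for up in(.12,.02,.0): print(up);go(rt*FLIP,seat+rt.apply([0,0,.024+up]))
for n in('scene','side'):
    i,d,P=snap(n);cv2.imwrite(f'pics/{n}1.png',i);np.savez(n+'1.npz',i=i,d=d,P=P)
    h=cv2.cvtColor(i,cv2.COLOR_BGR2HSV).astype(int)
    # points in torch frame as commanded
    to=np.array(s['tool_pos']);Rw=R.from_rotvec(s['orientation'])
    q=(Rw*FLIP.inv()).inv().apply((P-to).reshape(-1,3)).reshape(P.shape)+[0,0,.191]
    k=(q[...,0]>.055)&(q[...,0]<.14)&(abs(q[...,1])<.03)&(q[...,2]>-.02)&(q[...,2]<.05)
    m=q[k];print(n,k.sum(),m.mean(0).round(4),m.max(0).round(4),m[:,1].min().round(4))
    k=(q[...,0]<-.012)&(q[...,0]>-.08)&(abs(q[...,1])<.03)&(q[...,2]>-.02)&(q[...,2]<.05)
    m=q[k];print(n,k.sum(),m.min(0).round(4),m.max(0).round(4))
```

```text
4.9 [ 0.44530225 -0.14522678  0.35816448] [ 0.10154737 -0.18039219 -2.57917027] 0.02966789398071307 [-0.52558907 -0.41611242  2.09958431  0.27399365  1.11948509 -2.27101626]
0.12
t 4.9 tcp [ 0.4467 -0.1454  0.3619] shift [-0.0028 -0.0003 -0.0028] turn [ 0.0008 -0.0085 -0.0028]
0.02
t 4.9 tcp [ 0.4888 -0.1412  0.2712] shift [-0.0036 -0.0003  0.0972] turn [ 0.0008 -0.0085 -0.0028]
0.0
t 4.9 tcp [ 0.4972 -0.1403  0.2531] shift [-0.0038 -0.0004  0.1172] turn [ 0.0008 -0.0085 -0.0028]
scene 193 [0.0858 0.0046 0.0209] [0.1215 0.0173 0.0356] -0.0126
scene 44 [-0.0602 -0.014   0.0002] [-0.0161  0.0175  0.0362]
side 282 [ 0.0875 -0.0029  0.0235] [0.1201 0.015  0.0354] -0.0133
side 152 [-0.0597 -0.0158 -0.0003] [-0.0422  0.0188  0.0367]
```

Emit:
carry_out([
  {"hand": 10, "x": -0.003, "y": 0, "z": 0.03, "ax": 0, "ay": -0.006, "az": 0},
  {"hand": 10, "x": -0.003, "y": 0, "z": 0.06, "ax": 0, "ay": -0.006, "az": 0},
  {"hand": 10, "x": -0.003, "y": 0, "z": 0.085, "ax": 0, "ay": -0.006, "az": 0},
  {"hand": 10, "x": -0.003, "y": 0, "z": 0.1, "ax": 0, "ay": -0.006, "az": 0},
  {"hand": 10, "x": -0.003, "y": 0, "z": 0.107, "ax": 0, "ay": -0.006, "az": 0},
  {"hand": 10, "x": -0.003, "y": 0, "z": 0.112, "ax": 0, "ay": -0.006, "az": 0},
  {"hand": 10, "x": -0.003, "y": 0, "z": 0.112, "ax": 0, "ay": -0.006, "az": 0},
])

```text
t: 5.88
tool_pos: [0.495, -0.1406, 0.2593]
orientation: [-0.134, 2.702, 0.03]
force: [1.0, -0.2, -2.3]
opening: 0.03
gripper_force: 40.0
```

Run:
```python
from m import *
s=read_state();print(s['t'],s['tool_pos'],s['force'],s['wrist_torque'],s['opening'])
r,o=frame(.5755,-.1325,0,5.7);rt,_=frame(0,0,0,5.7,25)
go(rt*FLIP,o+r.apply([.002,0,.08])+rt.apply([0,0,.024]))
```

```text
5.875 [ 0.49501966 -0.14059304  0.25925451] [ 1.03289556 -0.21238739 -2.32658414] [ 0.05628086  0.3779196  -0.00191726] 0.029974573648999876
t 5.88 tcp [ 0.4972 -0.1403  0.2531] shift [0.0006 0.0001 0.0065] turn [-0.0002  0.0004 -0.0002]
```

Emit:
carry_out([
  {"hand": 10, "x": 0, "y": 0, "z": 0.002, "ax": 0, "ay": 0, "az": 0},
  {"hand": 10, "x": 0, "y": 0, "z": 0.004, "ax": 0, "ay": 0, "az": 0},
  {"hand": 10, "x": 0, "y": 0, "z": 0.004, "ax": 0, "ay": 0, "az": 0},
])

```text
t: 6.25
tool_pos: [0.4965, -0.1405, 0.2553]
orientation: [-0.134, 2.702, 0.03]
force: [-0.5, 0.3, -1.9]
opening: 0.0297
gripper_force: 40.0
```

Emit:
carry_out([
  {"hand": 10, "x": 0, "y": 0, "z": 0.0015, "ax": 0, "ay": 0, "az": 0},
  {"hand": 10, "x": 0, "y": 0, "z": 0.003, "ax": 0, "ay": 0, "az": 0},
  {"hand": 10, "x": 0, "y": 0, "z": 0.003, "ax": 0, "ay": 0, "az": 0},
])

```text
t: 6.62
tool_pos: [0.4976, -0.1404, 0.2536]
orientation: [-0.135, 2.703, 0.03]
force: [-17.6, 2.3, 13.4]
opening: 0.0299
gripper_force: 40.0
```

Run:
```python
from m import *
s=read_state();print(s['t'],s['tool_pos'],s['force'],s['wrist_torque'],s['opening'])
r,o=frame(.5755,-.1325,0,5.7);rt,_=frame(0,0,0,5.7,25)
go(rt*FLIP,o+r.apply([.002,0,.08])+rt.apply([0,0,.024]))
```

```text
6.625 [ 0.49761562 -0.14043747  0.25358084] [-17.57196127   2.2521705   13.4215203 ] [0.39441019 1.71860338 0.1985174 ] 0.02994478573665774
t 6.62 tcp [ 0.4972 -0.1403  0.2531] shift [0.0006 0.0002 0.0002] turn [ 0.0002 -0.0006  0.0002]
```

Emit:
carry_out([
  {"hand": 10, "x": 0.0005, "y": 0, "z": -0.0015, "ax": 0, "ay": 0, "az": 0},
  {"hand": 10, "x": 0.0005, "y": 0, "z": -0.0015, "ax": 0, "ay": 0, "az": 0},
  {"hand": 10, "x": 0.0005, "y": 0, "z": -0.0015, "ax": 0, "ay": 0, "az": 0},
])

```text
t: 7.0
tool_pos: [0.4967, -0.1403, 0.2535]
orientation: [-0.134, 2.702, 0.03]
force: [-0.9, -0.2, -2.2]
opening: 0.03
gripper_force: 40.0
```

Run:
```python
from m import *
s=read_state();print(s['t'],s['tool_pos'],s['force'],s['wrist_torque'],s['opening'])
i,d,P=snap('side');a=cv2.resize(i[215:305,290:400],None,fx=4,fy=4,interpolation=2)
i,d,P=snap('scene');b=cv2.resize(i[150:240,230:330],None,fx=4,fy=4,interpolation=2)
cv2.imwrite('pics/rest1.png',np.hstack([a[:,:400],b[:,:400]]))
```

```text
7.0 [ 0.49668005 -0.14034153  0.2534777 ] [-0.9157207  -0.17914341 -2.21239224] [-0.01188147  0.37867685 -0.01451836] 0.03003630162962299
```

View pics/rest1.png

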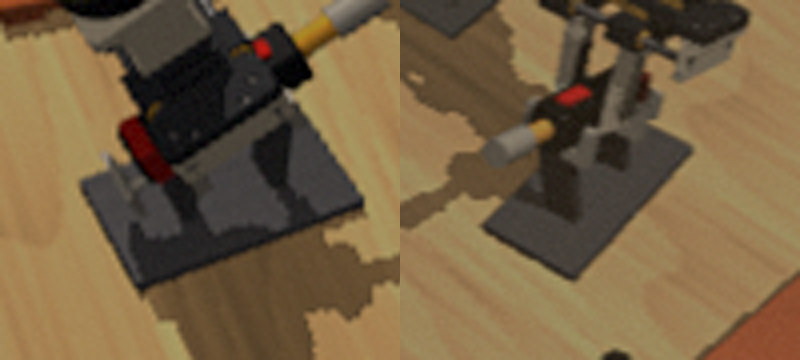

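The torch (left panel, red butt band at (148,148), nozzle at (340,20)) lies between the prongs of both forks and rises to the high end, clear of the stop plate at (120,170). I'll lower it the last fraction of a millimetre and release.

Emit:
carry_out([
  {"hand": 10, "x": 0, "y": 0, "z": 0.001, "ax": 0, "ay": 0, "az": 0},
  {"hand": 10, "x": 0, "y": 0, "z": 0.001, "ax": 0, "ay": 0, "az": 0},
  {"hand": 36, "x": 0, "y": 0, "z": 0.001, "ax": 0, "ay": 0, "az": 0},
  {"hand": 44, "x": 0, "y": 0, "z": 0.001, "ax": 0, "ay": 0, "az": 0},
  {"hand": 50, "x": 0, "y": 0, "z": 0, "ax": 0, "ay": 0, "az": 0},
  {"hand": 50, "x": 0, "y": 0, "z": 0, "ax": 0, "ay": 0, "az": 0},
  {"hand": 50, "x": 0, "y": 0, "z": -0.02, "ax": 0, "ay": 0, "az": 0},
  {"hand": 50, "x": 0, "y": 0, "z": -0.05, "ax": 0, "ay": 0, "az": 0},
])

```text
t: 8.1
tool_pos: [0.4751, -0.1422, 0.2984]
orientation: [-0.134, 2.704, 0.032]
force: [0.4, 0.6, 1.0]
opening: 0.0466
gripper_force: 0.0
```

Emit:
carry_out([
  {"hand": 50, "x": 0, "y": 0, "z": -0.06, "ax": 0, "ay": 0, "az": 0},
  {"hand": 95, "x": 0, "y": 0, "z": -0.12, "ax": 0, "ay": 0, "az": 0},
  {"hand": 95, "x": 0, "y": 0, "z": -0.12, "ax": 0, "ay": 0, "az": 0},
  {"hand": 95, "x": 0, "y": 0, "z": -0.12, "ax": 0, "ay": 0, "az": 0},
])

```text
t: 8.6
tool_pos: [0.4251, -0.1476, 0.4078]
orientation: [-0.134, 2.702, 0.029]
force: [-0.2, -0.8, -0.5]
opening: 0.0721
gripper_force: 0.0
```

```bash
cat > chk.py <<'E'
from m import *
r,o=frame(.5755,-.1325,0,5.7);rt,_=frame(0,0,0,5.7,25);seat=o+r.apply([.002,0,.08])
for n in('side','scene'):
    i,d,P=snap(n);q=rt.inv().apply((P-seat).reshape(-1,3))
    k=(abs(q[:,0])<.14)&(abs(q[:,1])<.019)&(q[:,2]>.026)&(q[:,2]<.05);m=q[k]
    b=m[m[:,0]<.065];z=m[m[:,0]>.075]
    print(n,'body',len(b),b.mean(0).round(4),'x',b[:,0].min().round(4),'slope',np.polyfit(b[:,0],b[:,2],1).round(3))
    k=(q[:,0]>.06)&(q[:,0]<.15)&(abs(q[:,1])<.03)&(q[:,2]>0)&(q[:,2]<.05);m=q[k]
    print('  nozzle',len(m),m.mean(0).round(4),'xmax',m[:,0].max().round(4),'y',m[:,1].min().round(4),m[:,1].max().round(4))
E
python3 chk.py
python3 - <<'E'
from h import *
s=read_state();print(s['t'],s['tool_pos'],s['orientation'],s['q'],s['force'])
E
```

```text
side body 585 [-0.0006 -0.0015  0.0338] x -0.0605 slope [0.    0.034]
  nozzle 201 [ 0.0916 -0.0025  0.0237] xmax 0.1186 y -0.0106 0.0095
scene body 227 [0.0058 0.004  0.0332] x -0.0597 slope [-0.006  0.033]
  nozzle 128 [0.0991 0.0041 0.0214] xmax 0.1241 y -0.0095 0.0133
8.7 [ 0.42510377 -0.14729506  0.40603914] [-0.13396676  2.704554    0.03209628] [-0.5593268  -0.50441396  2.0751914   0.27785468  1.23276454 -2.27681977] [ 0.29909645 -0.37098464 -0.02969596]
```

```bash
cat > kin.py <<'E'
from h import *
from scipy.optimize import least_squares
D=[([1.062,.13,1.488,0,1.523,-.085],[.2466,.5467,.4038],[-.6606,-3.0708,.0025]),
([.17904,.06843,1.58699,.00048,1.48745,-1.05396],[.55294,.15219,.38682],[-.52792,-3.09553,0]),
([.0907,.2973,1.666,0,1.1773,-1.1354],[.589,.105,.2111],[.5387,3.0941,.0004]),
([-.52559,-.41611,2.09958,.27399,1.11949,-2.27102],[.44530,-.14523,.35816],[-.131,2.711,.031]),
([-.55933,-.50441,2.07519,.27785,1.23276,-2.27682],[.42510,-.14730,.40604],[-.13397,2.70455,.0321])]
LIM=np.array([[-2.96,2.96],[-.89,2.26],[.02,2.5],[-1.34,4.48],[0,2.73],[-2.66,2.66]])
def fk(q,p):
    a1,h,L2,a3,L3,d6,s4,s6,o6=p
    B=R.from_euler('Z',q[0]);U=B*R.from_euler('Y',q[1]);F=U*R.from_euler('Y',q[2])
    W=F*R.from_euler('Z',s4*q[3]);H=W*R.from_euler('Y',q[4]);T=H*R.from_euler('Z',s6*q[5]+o6)
    pos=B.apply([a1,0,h])+U.apply([0,0,L2])+F.apply([a3,0,L3])+H.apply([0,0,d6]);return pos,T
def fit():
    best=None
    for s4 in(1,-1):
        for s6 in(1,-1):
            for o6 in(0,np.pi/2,np.pi,-np.pi/2):
                f=lambda p:np.concatenate([np.r_[(fk(q,[*p,s4,s6,o6])[0]-x),.1*(fk(q,[*p,s4,s6,o6])[1].inv()*R.from_rotvec(w)).as_rotvec(),] for q,x,w in D]+[np.array(p[:1])*1e-3,np.array(p[3:4])*1e-3])
                r=least_squares(f,[0,.35,.35,0,.35,.1])
                if best is None or r.cost<best[0]: best=(r.cost,[*r.x,s4,s6,o6])
    return best
def ik(Rt,tcp,p,q0):
    f=lambda q:np.r_[(fk(q,p)[0]-tcp)*5,(fk(q,p)[1].inv()*Rt).as_rotvec()]
    return least_squares(f,np.clip(q0,LIM[:,0]+.01,LIM[:,1]-.01),bounds=(LIM[:,0],LIM[:,1]))
E
python3 - <<'E'
from kin import *
c,p=fit();print(c,np.round(p,4));np.save('kp.npy',p)
for q,x,w in D: 
    a,b=fk(q,p);print((a-x).round(4),(b.inv()*R.from_rotvec(w)).magnitude().round(4))
d=np.array([.862,.022,-.506]);bot=np.array([.442,-.375,.107])
q0=D[-1][0]
# tool: y closing horizontal, tool z tilted by tilt from vertical toward +x; flip=±
def toolR(yaw,tilt,flip):
    z=np.array([np.sin(tilt)*np.cos(yaw),np.sin(tilt)*np.sin(yaw),-np.cos(tilt)])
    y=np.array([-np.sin(yaw),np.cos(yaw),0])*flip;return R.from_matrix(np.array([np.cross(y,z),y,z]).T)
for flip in(1,-1):
  for tilt in(60,45,30):
    Rt=toolR(np.radians(1),np.radians(tilt),flip);g=bot+.040*d
    for name,back in(('grasp',0),('pre',.1)):
        r=min((ik(Rt,g-(.167+back)*Rt.as_matrix()[:,2],p,qq) for qq in(q0,[-.8,0,1.8,1.5,1,0],[-.8,-.3,2,-1,1,0],[-.8,-.3,2,3,1,0],[-.6,-.3,2,0,1,0.5])),key=lambda r:r.cost)
        print('pick',flip,tilt,name,round(r.cost,6),r.x.round(2))
E
```

```text
0.003972009414571926 [-0.0027  0.4674  0.4929  0.138   0.5487  0.3909  1.      1.      1.5708]Traceback (most recent call last):
  File "<stdin>", line 4, in <module>
AttributeError: 'float' object has no attribute 'round'
```

Run:
```python
from kin import *
p=np.load('kp.npy') if 0 else fit()[1];print(np.round(p,3))
for q,x,w in D: 
    a,b=fk(q,p);W=R.from_rotvec(w)
    print((a-x).round(4),(b.inv()*W).as_rotvec().round(3))
    # yaw of tool y for the pointing-down cases versus q1,q6
    y=W.as_matrix()[:,1];z=W.as_matrix()[:,2];print('  y',y.round(3),'z',z.round(3),'yaw y',np.arctan2(y[1],y[0]).round(3),'q1-q6',round(q[0]-q[5],3),'q1+q6',round(q[0]+q[5],3))
```

```text
[-0.003  0.467  0.493  0.138  0.549  0.391  1.     1.     1.571]
[ 0.0471 -0.0201 -0.0024] [ 0.002  0.    -0.   ]
  y [ 0.411  0.912 -0.002] z [-0.001 -0.001 -1.   ] yaw y 1.147 q1-q6 1.147 q1+q6 0.977
[ 0.0036 -0.0513 -0.0025] [ 0.  0. -0.]
  y [ 0.331  0.943 -0.   ] z [-0.001  0.    -1.   ] yaw y 1.233 q1-q6 1.233 q1+q6 -0.875
[ 0.0048 -0.051  -0.0008] [0. 0. 0.]
  y [0.338 0.941 0.   ] z [ 0.001  0.    -1.   ] yaw y 1.226 q1-q6 1.226 q1+q6 -1.045
[-0.0004 -0.0028  0.0055] [0. 0. 0.]
  y [-0.097  0.995  0.002] z [ 0.413  0.042 -0.91 ] yaw y 1.668 q1-q6 1.745 q1+q6 -2.797
[-0.0006  0.0009  0.0002] [-0. -0. -0.]
  y [-0.099  0.995  0.002] z [ 0.418  0.043 -0.907] yaw y 1.67 q1-q6 1.717 q1+q6 -2.836
```

```bash
sed -i 's/a1,h,L2,a3,L3,d6,s4,s6,o6=p/a1,h,L2,a3,L3,d6,bB,bW,s4,s6,o6=p/; s/B.apply(\[a1,0,h\])/B.apply([a1,bB,h])+W.apply([0,bW,0])/; s/\[0,.35,.35,0,.35,.1\])/[0,.35,.35,0,.35,.1,0,.05])/; s/+\[np.array(p\[:1\]).*\])$/+[np.array(p)*1e-4])/' kin.py
cat > plan.py <<'E'
from kin import *
def toolR(yaw,tilt,flip):
    yaw,tilt=np.radians([yaw,tilt]);z=np.array([np.sin(tilt)*np.cos(yaw),np.sin(tilt)*np.sin(yaw),-np.cos(tilt)])
    y=np.array([-np.sin(yaw),np.cos(yaw),0])*flip;return R.from_matrix(np.array([np.cross(y,z),y,z]).T)
SEEDS=[[a,0,1.8,b,1,c] for a in(-.8,.5) for b in(0,1.5,-1,3) for c in(-2,0,2)]
def best(Rt,tcp,p,seeds=SEEDS): return min((ik(Rt,tcp,p,s) for s in seeds),key=lambda r:r.cost)
d=np.array([.862,.022,-.506]);bot=np.array([.442,-.375,.107])
E
python3 - <<'E'
from plan import *
c,p=fit();print(c,np.round(p,4));np.save('kp.npy',p)
for q,x,w in D: print((fk(q,p)[0]-x).round(4))
for flip in(1,-1):
  for tilt in(60,45,30):
    Rt=toolR(1,tilt,flip);g=bot+.040*d
    for name,back in(('grasp',0),('pre',.1)):
        r=best(Rt,g-(.167+back)*Rt.as_matrix()[:,2],p);print('pick',flip,tilt,name,round(r.cost,6),r.x.round(2))
E
```

```text
4.441636198086065e-07 [0.0021 0.3178 0.3692 0.0617 0.5511 0.1919 0.0488 0.0023 1.     1.
 1.5708]
[-0.0001  0.0002  0.0006]
[-0.0001 -0.0001 -0.0006]
[ 0.     -0.0001  0.    ]
[ 0.     -0.      0.0001]
[-0.      0.     -0.0001]
pick 1 60 grasp 0.0 [-1.28  0.12  2.2   1.33  1.03  2.54]
pick 1 60 pre 0.0 [-1.49 -0.08  2.27  1.16  1.23  2.61]
pick 1 45 grasp 0.014829 [-1.19  0.03  2.17  1.17  0.91  2.66]
pick 1 45 pre 0.029541 [-1.38 -0.18  2.23  1.05  1.14  2.66]
pick 1 30 grasp 0.010301 [-0.95 -0.    1.99  0.41  0.9  -2.66]
pick 1 30 pre 0.010939 [-1.05 -0.21  2.01  0.4   1.11 -2.66]
pick -1 60 grasp 0.0 [-1.28  0.12  2.2   1.33  1.03 -0.61]
pick -1 60 pre 0.0 [-1.49 -0.08  2.27  1.16  1.23 -0.54]
pick -1 45 grasp 0.0 [-1.15  0.    2.13  0.97  0.91 -0.19]
pick -1 45 pre 0.0 [-1.31 -0.22  2.19  0.86  1.13 -0.13]
pick -1 30 grasp 0.0 [-1.01  0.01  2.    0.57  0.92  0.24]
pick -1 30 pre 0.0 [-1.1  -0.2   2.02  0.52  1.13  0.27]
```

```bash
cat >> plan.py <<'E'
def rows(q0,q1,n,p,per=8,show=True):
    qs=[q0+(q1-q0)*k/n for k in range(n+1)];po=[fk(q,p) for q in qs]
    for k in range(1,n+1):
        b=po[((k-1)//per)*per];x,T=po[k]
        tip=x+T.as_matrix()[:,2]*.186
        v=b[1].inv().apply(x-b[0]);w=(b[1].inv()*T).as_rotvec()
        st=(po[k-1][1].inv()*T).magnitude();dl=np.linalg.norm(x-po[k-1][0])
        if (k-1)%per==0: print('--call')
        print(v.round(3),w.round(3),'| tip',tip.round(2),'step',round(np.degrees(st),1),round(dl*1000))
E
python3 - <<'E'
from plan import *
p=np.load('kp.npy');s=read_state();q=np.array(s['q'])
Rt=toolR(1.5,60,-1);g=bot+.040*d
qg=best(Rt,g-.167*Rt.as_matrix()[:,2],p).x
qp=best(Rt,g-.257*Rt.as_matrix()[:,2],p,[qg]);print(qp.cost,qp.x.round(3),qg.round(3))
rows(q,qp.x,16,p)
E
```

```text
6.504841904306242e-18 [-1.472 -0.052  2.258  1.171  1.216 -0.544] [-1.28   0.128  2.189  1.321  1.041 -0.607]
--call
[ 0.012 -0.016  0.012] [-0.037 -0.004  0.19 ] | tip [ 0.5  -0.15  0.22] step 11.1 23
[ 0.024 -0.031  0.024] [-0.074 -0.007  0.381] | tip [ 0.5  -0.16  0.21] step 11.2 23
[ 0.037 -0.046  0.034] [-0.111 -0.011  0.574] | tip [ 0.49 -0.17  0.2 ] step 11.3 22
[ 0.05  -0.061  0.043] [-0.149 -0.015  0.768] | tip [ 0.49 -0.18  0.18] step 11.3 22
[ 0.064 -0.076  0.052] [-0.188 -0.019  0.963] | tip [ 0.49 -0.19  0.17] step 11.4 22
[ 0.078 -0.09   0.059] [-0.229 -0.023  1.159] | tip [ 0.48 -0.2   0.16] step 11.5 22
[ 0.093 -0.104  0.066] [-0.273 -0.029  1.355] | tip [ 0.48 -0.21  0.16] step 11.5 22
[ 0.109 -0.118  0.072] [-0.321 -0.034  1.551] | tip [ 0.48 -0.23  0.15] step 11.5 22
--call
[-0.014 -0.017 -0.001] [-0.049  0.002  0.196] | tip [ 0.47 -0.24  0.14] step 11.6 22
[-0.027 -0.034 -0.003] [-0.1    0.006  0.392] | tip [ 0.47 -0.26  0.14] step 11.6 22
[-0.04  -0.051 -0.006] [-0.155  0.013  0.587] | tip [ 0.46 -0.27  0.14] step 11.6 22
[-0.052 -0.069 -0.01 ] [-0.213  0.025  0.782] | tip [ 0.46 -0.29  0.13] step 11.6 22
[-0.064 -0.087 -0.014] [-0.276  0.04   0.975] | tip [ 0.45 -0.31  0.13] step 11.7 22
[-0.075 -0.106 -0.019] [-0.342  0.061  1.166] | tip [ 0.44 -0.33  0.13] step 11.7 22
[-0.085 -0.126 -0.025] [-0.413  0.088  1.355] | tip [ 0.43 -0.35  0.12] step 11.7 23
[-0.094 -0.146 -0.032] [-0.489  0.122  1.54 ] | tip [ 0.42 -0.38  0.12] step 11.7 23
```

Run:
```python
from plan import *
p=np.load('kp.npy');s=read_state();q=np.array(s['q'])
Rt=toolR(1.5,60,-1);g=bot+.040*d
tp=g-.257*Rt.as_matrix()[:,2]
qm=best(Rt,tp+[0.0,0,.15],p);print(tp,qm.cost,qm.x.round(3))
rows(q,qm.x,21,p,7)
```

```text
[ 0.25398774 -0.37994616  0.21526   ] 7.1093691193586815e-31 [-1.473 -0.35   2.189  1.076  1.378 -0.2  ]
--call
[ 0.007 -0.011  0.002] [-0.021 -0.008  0.154] | tip [ 0.5  -0.15  0.23] step 8.9 14
[ 0.015 -0.022  0.003] [-0.042 -0.016  0.309] | tip [ 0.5  -0.16  0.23] step 8.9 13
[ 0.022 -0.033  0.005] [-0.064 -0.024  0.463] | tip [ 0.49 -0.16  0.23] step 8.9 13
[ 0.03  -0.044  0.005] [-0.087 -0.031  0.617] | tip [ 0.49 -0.17  0.22] step 8.9 13
[ 0.037 -0.055  0.006] [-0.112 -0.039  0.77 ] | tip [ 0.49 -0.18  0.22] step 8.9 13
[ 0.045 -0.066  0.006] [-0.138 -0.047  0.924] | tip [ 0.49 -0.19  0.22] step 8.9 13
[ 0.053 -0.077  0.005] [-0.165 -0.054  1.076] | tip [ 0.48 -0.2   0.22] step 8.9 13
--call
[-0.005 -0.012 -0.003] [-0.028 -0.004  0.152] | tip [ 0.48 -0.21  0.22] step 8.9 13
[-0.011 -0.024 -0.007] [-0.058 -0.008  0.304] | tip [ 0.48 -0.22  0.22] step 8.9 14
[-0.016 -0.036 -0.01 ] [-0.09  -0.009  0.456] | tip [ 0.47 -0.23  0.22] step 8.9 14
[-0.021 -0.048 -0.015] [-0.124 -0.01   0.606] | tip [ 0.47 -0.24  0.23] step 8.8 14
[-0.025 -0.06  -0.019] [-0.16  -0.008  0.755] | tip [ 0.47 -0.25  0.23] step 8.8 14
[-0.03  -0.073 -0.025] [-0.198 -0.004  0.904] | tip [ 0.46 -0.26  0.23] step 8.8 14
[-0.034 -0.085 -0.03 ] [-0.239  0.002  1.051] | tip [ 0.46 -0.28  0.24] step 8.7 14
--call
[-0.012 -0.001 -0.008] [-0.037  0.012  0.147] | tip [ 0.46 -0.29  0.24] step 8.7 15
[-0.024 -0.003 -0.016] [-0.075  0.027  0.293] | tip [ 0.45 -0.3   0.24] step 8.7 15
[-0.036 -0.005 -0.025] [-0.114  0.046  0.437] | tip [ 0.45 -0.32  0.25] step 8.6 15
[-0.048 -0.008 -0.035] [-0.153  0.069  0.581] | tip [ 0.44 -0.33  0.25] step 8.6 15
[-0.06  -0.01  -0.044] [-0.192  0.096  0.722] | tip [ 0.43 -0.34  0.26] step 8.6 16
[-0.071 -0.013 -0.055] [-0.232  0.127  0.862] | tip [ 0.42 -0.36  0.27] step 8.5 16
[-0.083 -0.017 -0.066] [-0.272  0.163  0.999] | tip [ 0.42 -0.38  0.27] step 8.5 16
```

Path clear of the torch. Running the three calls.

Emit:
carry_out([
  {"hand": 95, "x": 0.007, "y": -0.011, "z": 0.002, "ax": -0.021, "ay": -0.008, "az": 0.154},
  {"hand": 95, "x": 0.015, "y": -0.022, "z": 0.003, "ax": -0.042, "ay": -0.016, "az": 0.309},
  {"hand": 95, "x": 0.022, "y": -0.033, "z": 0.005, "ax": -0.064, "ay": -0.024, "az": 0.463},
  {"hand": 95, "x": 0.03, "y": -0.044, "z": 0.005, "ax": -0.087, "ay": -0.031, "az": 0.617},
  {"hand": 95, "x": 0.037, "y": -0.055, "z": 0.006, "ax": -0.112, "ay": -0.039, "az": 0.77},
  {"hand": 95, "x": 0.045, "y": -0.066, "z": 0.006, "ax": -0.138, "ay": -0.047, "az": 0.924},
  {"hand": 95, "x": 0.053, "y": -0.077, "z": 0.005, "ax": -0.165, "ay": -0.054, "az": 1.076},
])

```text
t: 9.57
tool_pos: [0.387, -0.2287, 0.3786]
orientation: [1.24, 2.381, 0.557]
force: [-0.4, 0.3, 0.1]
opening: 0.0883
gripper_force: 0.0
```

Emit:
carry_out([
  {"hand": 95, "x": -0.005, "y": -0.012, "z": -0.003, "ax": -0.028, "ay": -0.004, "az": 0.152},
  {"hand": 95, "x": -0.011, "y": -0.024, "z": -0.007, "ax": -0.058, "ay": -0.008, "az": 0.304},
  {"hand": 95, "x": -0.016, "y": -0.036, "z": -0.01, "ax": -0.09, "ay": -0.009, "az": 0.456},
  {"hand": 95, "x": -0.021, "y": -0.048, "z": -0.015, "ax": -0.124, "ay": -0.01, "az": 0.606},
  {"hand": 95, "x": -0.025, "y": -0.06, "z": -0.019, "ax": -0.16, "ay": -0.008, "az": 0.755},
  {"hand": 95, "x": -0.03, "y": -0.073, "z": -0.025, "ax": -0.198, "ay": -0.004, "az": 0.904},
  {"hand": 95, "x": -0.034, "y": -0.085, "z": -0.03, "ax": -0.239, "ay": 0.002, "az": 1.051},
])

```text
t: 10.45
tool_pos: [0.3323, -0.3071, 0.3661]
orientation: [2.289, 1.419, 1.076]
force: [-0.8, 0.3, 0.2]
opening: 0.0885
gripper_force: 0.0
```

Emit:
carry_out([
  {"hand": 95, "x": -0.012, "y": -0.001, "z": -0.008, "ax": -0.037, "ay": 0.012, "az": 0.147},
  {"hand": 95, "x": -0.024, "y": -0.003, "z": -0.016, "ax": -0.075, "ay": 0.027, "az": 0.293},
  {"hand": 95, "x": -0.036, "y": -0.005, "z": -0.025, "ax": -0.114, "ay": 0.046, "az": 0.437},
  {"hand": 95, "x": -0.048, "y": -0.008, "z": -0.035, "ax": -0.153, "ay": 0.069, "az": 0.581},
  {"hand": 95, "x": -0.06, "y": -0.01, "z": -0.044, "ax": -0.192, "ay": 0.096, "az": 0.722},
  {"hand": 95, "x": -0.071, "y": -0.013, "z": -0.055, "ax": -0.232, "ay": 0.127, "az": 0.862},
  {"hand": 95, "x": -0.083, "y": -0.017, "z": -0.066, "ax": -0.272, "ay": 0.163, "az": 0.999},
  {"hand": 95, "x": -0.083, "y": -0.017, "z": -0.066, "ax": -0.272, "ay": 0.163, "az": 0.999},
])

```text
t: 11.45
tool_pos: [0.2538, -0.3806, 0.3652]
orientation: [-2.708, -0.032, -1.566]
force: [-0.4, -0.5, -0.3]
opening: 0.0885
gripper_force: 0.0
```

Run:
```python
from plan import *
s=read_state();print(s['t'],s['q'],s['tool_pos'],s['force'],s['opening'])
Rt=toolR(1.5,60,-1);g=bot+.040*d
for b in(.09,.0): go(Rt,g-b*Rt.as_matrix()[:,2])
i,dd,P=snap('wrist');cv2.imwrite('pics/w2.png',i);np.savez('w2.npz',i=i,d=dd,P=P)
```

```text
11.45 [-1.47607241 -0.35006219  2.18542519  1.07679361  1.38129225 -0.19643759] [ 0.25380259 -0.38064418  0.3652151 ] [-0.41398718 -0.51983675 -0.32190797] 0.0885045039328522
t 11.45 tcp [ 0.254  -0.3799  0.2153] shift [-0.1299 -0.0005  0.075 ] turn [ 0.0007 -0.0015 -0.0021]
t 11.45 tcp [ 0.3319 -0.3779  0.1703] shift [-0.13   -0.0005  0.165 ] turn [ 0.0007 -0.0015 -0.0021]
```

View pics/w2.png

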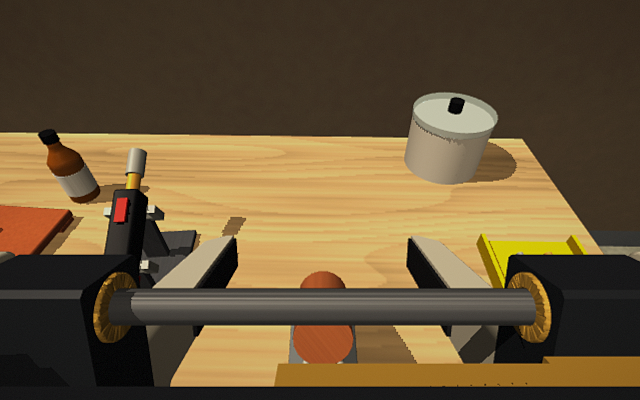

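The wrist view shows the torch lying in its rest at (125,215), and the cup below the gripper bar with its closed bottom disc centred near (322,332).

Run:
```python
from plan import *
z=np.load('w2.npz');P=z['P'];h=cv2.cvtColor(z['i'],cv2.COLOR_BGR2HSV).astype(int)
k=(h[...,0]<14)&(h[...,1]>130)&(P[...,0]>.38)&(P[...,0]<.56)&(P[...,1]<-.3)&(P[...,1]>-.45)&(P[...,2]>.05)
q=P[k];s=(q-bot)@d;e=np.cross([0,0,1],d);e/=np.linalg.norm(e);f=np.cross(d,e)
print(k.sum(),np.percentile(s,[1,10,50,90]).round(4))
b=q[abs(s-np.median(s[s<.008]))<.004];l=(b-bot)@e;v=(b-bot)@f;print('face',len(b),((b-bot)@d).mean().round(4),'lat',l.min().round(4),l.max().round(4),'up',v.min().round(4),v.max().round(4))
t=q[s>.02];l=(t-bot)@e;print('top part',len(t),'lat',l.min().round(4),l.max().round(4),'up max',((t-bot)@f).max().round(4))
```

```text
2541 [0.0003 0.0011 0.0021 0.0754]
face 1965 0.0018 lat -0.0293 0.0251 up -0.023 0.017
top part 559 lat -0.0272 0.0235 up max 0.0296
```

Emit:
carry_out([
  {"hand": 100, "x": -0.04, "y": 0.001, "z": 0.025, "ax": 0, "ay": -0.001, "az": -0.002},
  {"hand": 100, "x": -0.085, "y": 0.001, "z": 0.05, "ax": 0, "ay": -0.001, "az": -0.002},
  {"hand": 100, "x": -0.13, "y": 0.001, "z": 0.075, "ax": 0, "ay": -0.001, "az": -0.002},
  {"hand": 100, "x": -0.13, "y": 0.001, "z": 0.075, "ax": 0, "ay": -0.001, "az": -0.002},
  {"hand": 100, "x": -0.13, "y": 0.001, "z": 0.1, "ax": 0, "ay": -0.001, "az": -0.002},
  {"hand": 100, "x": -0.13, "y": 0.001, "z": 0.13, "ax": 0, "ay": -0.001, "az": -0.002},
  {"hand": 100, "x": -0.13, "y": 0.001, "z": 0.155, "ax": 0, "ay": -0.001, "az": -0.002},
  {"hand": 100, "x": -0.13, "y": 0.001, "z": 0.165, "ax": 0, "ay": -0.001, "az": -0.002},
])

```text
t: 12.5
tool_pos: [0.3342, -0.3804, 0.1743]
orientation: [-2.711, -0.045, -1.57]
force: [-0.0, 0.2, 0.3]
opening: 0.0929
gripper_force: 0.0
```

Emit:
carry_out([
  {"hand": 100, "x": 0, "y": 0, "z": 0, "ax": 0, "ay": 0, "az": 0},
  {"hand": 64, "x": 0, "y": 0, "z": 0, "ax": 0, "ay": 0, "az": 0},
  {"hand": 64, "x": 0, "y": 0, "z": 0, "ax": 0, "ay": 0, "az": 0},
  {"hand": 50, "x": 0, "y": 0, "z": 0, "ax": 0, "ay": 0, "az": 0},
  {"hand": 50, "x": 0, "y": 0, "z": 0, "ax": 0, "ay": 0, "az": 0},
  {"hand": 50, "x": 0, "y": 0, "z": 0, "ax": 0, "ay": 0, "az": 0},
], newtons=30)

```text
t: 13.25
tool_pos: [0.3325, -0.3797, 0.1724]
orientation: [-2.709, -0.04, -1.568]
force: [-5.7, 4.2, 5.8]
opening: 0.0568
gripper_force: 30.0
```

Run:
```python
from plan import *
s=read_state();print(s['t'],s['q'].round(3) if hasattr(s['q'],'round') else s['q'],s['tool_pos'],s['force'],s['opening'],s['gripper_force'])
Rt=toolR(1.5,60,-1);go(Rt,bot+.04*d)
```

```text
13.25 [-1.284  0.125  2.18   1.314  1.047 -0.599] [ 0.33248677 -0.37965317  0.17236321] [-5.70273274  4.23578343  5.79671846] 0.05676649767953661 30.00304961577058
t 13.25 tcp [ 0.3319 -0.3779  0.1703] shift [-0.0021 -0.0018  0.0006] turn [ 0.0001 -0.0018  0.0036]
```

Emit:
carry_out([
  {"hand": 50, "x": 0.01, "y": 0, "z": -0.006, "ax": 0, "ay": 0, "az": 0},
  {"hand": 50, "x": 0.026, "y": 0, "z": -0.015, "ax": 0, "ay": 0, "az": 0},
  {"hand": 50, "x": 0.06, "y": 0, "z": -0.035, "ax": 0, "ay": 0, "az": 0},
  {"hand": 50, "x": 0.1, "y": 0, "z": -0.058, "ax": 0, "ay": 0, "az": 0},
  {"hand": 50, "x": 0.147, "y": 0, "z": -0.085, "ax": 0, "ay": 0, "az": 0},
  {"hand": 50, "x": 0.147, "y": 0, "z": -0.085, "ax": 0, "ay": 0, "az": 0},
  {"hand": 50, "x": 0.147, "y": 0, "z": -0.085, "ax": 0, "ay": 0, "az": 0},
], newtons=35)

```text
t: 14.12
tool_pos: [0.3321, -0.379, 0.3416]
orientation: [-2.712, -0.04, -1.566]
force: [-0.6, 0.0, -2.6]
opening: 0.0563
gripper_force: 35.0
```

Run:
```python
from plan import *
p=np.load('kp.npy');s=read_state();q=np.array(s['q']);print(s['t'],q.round(3),s['tool_pos'],s['force'],s['opening'])
# place: tool down, closing yaw 78.5 or -101.5
peg=np.array([.438,.367,.125])
for yaw in(-11.5,168.5):
    Rt=toolR(yaw,0.01,1);tcp=peg+[0,0,.127+.005+.13]
    r=best(Rt,tcp,p,[[.7,0,1.6,0,1.5,-.6],[.7,0,1.6,0,1.5,2.4],q]);print(yaw,r.cost,r.x.round(3))
    if r.cost<1e-8:
        rows(q,r.x,24,p,8)
```

```text
14.125 [-1.284 -0.242  2.146  1.126  1.186 -0.179] [ 0.3320743  -0.37898116  0.3416482 ] [-0.57247086  0.0218455  -2.61266656] 0.0562651936995172
-11.5 1.285349465081438e-28 [ 0.608  0.062  1.592 -0.     1.487 -0.762]
--call
[ 0.014 -0.022  0.024] [ 0.083 -0.036 -0.091] | tip [ 0.52 -0.34  0.24] step 7.3 36
[ 0.027 -0.046  0.047] [ 0.165 -0.07  -0.184] | tip [ 0.53 -0.3   0.24] step 7.3 36
[ 0.039 -0.072  0.068] [ 0.245 -0.1   -0.278] | tip [ 0.55 -0.26  0.23] step 7.3 35
[ 0.051 -0.099  0.087] [ 0.325 -0.129 -0.374] | tip [ 0.56 -0.22  0.23] step 7.3 35
[ 0.061 -0.128  0.104] [ 0.403 -0.154 -0.471] | tip [ 0.57 -0.18  0.22] step 7.3 35
[ 0.07  -0.157  0.12 ] [ 0.48  -0.177 -0.57 ] | tip [ 0.58 -0.14  0.22] step 7.3 35
[ 0.079 -0.187  0.134] [ 0.556 -0.198 -0.67 ] | tip [ 0.58 -0.11  0.21] step 7.3 34
[ 0.087 -0.218  0.146] [ 0.63  -0.216 -0.772] | tip [ 0.58 -0.07  0.21] step 7.3 34
--call
[ 0.027 -0.007  0.02 ] [ 0.069 -0.022 -0.104] | tip [ 0.58 -0.04  0.2 ] step 7.3 34
[ 0.053 -0.016  0.038] [ 0.135 -0.042 -0.209] | tip [ 0.58 -0.    0.2 ] step 7.2 34
[ 0.08  -0.028  0.056] [ 0.2
[... 2449 characters left out ...]
7   0.164] | tip [0.54 0.18 0.18] step 3.4 34
--call
[-0.006 -0.032  0.009] [-0.045 -0.029  0.021] | tip [0.53 0.2  0.18] step 3.3 34
[-0.014 -0.064  0.018] [-0.093 -0.05   0.041] | tip [0.51 0.23 0.18] step 3.2 34
[-0.024 -0.096  0.027] [-0.143 -0.062  0.061] | tip [0.5  0.25 0.18] step 3.1 34
[-0.036 -0.127  0.035] [-0.193 -0.065  0.08 ] | tip [0.49 0.27 0.19] step 3.1 35
[-0.05  -0.158  0.042] [-0.241 -0.059  0.099] | tip [0.48 0.3  0.19] step 3.0 35
[-0.065 -0.189  0.049] [-0.288 -0.045  0.118] | tip [0.47 0.32 0.19] step 3.0 35
[-0.083 -0.219  0.056] [-0.331 -0.023  0.136] | tip [0.45 0.34 0.2 ] step 3.0 36
[-0.103 -0.249  0.061] [-0.37   0.007  0.154] | tip [0.44 0.37 0.2 ] step 3.0 36
```

```bash
cat > leg.py <<'E'
from plan import *
p=np.load('kp.npy');peg=np.array([.438,.367,.125])
def down(x,y,z,yaw): return best(toolR(yaw,0.01,1),np.array([x,y,z]),p,[[np.arctan2(y,x),0,1.6,0,1.5,-.6]])
E
python3 - <<'E'
from leg import *
q=np.array(read_state()['q'])
r=down(.38,-.27,.52,-60);print(r.cost,r.x.round(3))
r2=down(peg[0],peg[1],.42,-11.5);print(r2.cost,r2.x.round(3))
rows(q,r.x,8,p,8);rows(r.x,r2.x,16,p,8)
E
```

```text
6.410221755206522e-25 [-0.728 -0.252  1.646 -0.     1.748 -1.251]
2.3729137834422237e-30 [ 0.608  0.047  1.547 -0.     1.547 -0.762]
--call
[ 0.023 -0.02   0.009] [ 0.123 -0.094 -0.272] | tip [ 0.5  -0.34  0.25] step 17.9 31
[ 0.043 -0.038  0.013] [ 0.25  -0.18  -0.537] | tip [ 0.49 -0.3   0.25] step 17.5 28
[ 0.062 -0.054  0.012] [ 0.379 -0.26  -0.792] | tip [ 0.48 -0.28  0.25] step 17.0 25
[ 0.082 -0.068  0.008] [ 0.512 -0.336 -1.036] | tip [ 0.46 -0.26  0.25] step 16.5 24
[ 0.102 -0.08  -0.   ] [ 0.647 -0.409 -1.265] | tip [ 0.44 -0.26  0.26] step 15.8 25
[ 0.125 -0.09  -0.012] [ 0.784 -0.481 -1.478] | tip [ 0.42 -0.26  0.28] step 15.1 27
[ 0.151 -0.099 -0.026] [ 0.925 -0.555 -1.672] | tip [ 0.4  -0.26  0.3 ] step 14.3 31
[ 0.179 -0.108 -0.044] [ 1.067 -0.63  -1.843] | tip [ 0.38 -0.27  0.33] step 13.4 34
--call
[0.011 0.037 0.005] [-0.     0.    -0.053] | tip [ 0.41 -0.24  0.33] step 3.0 39
[0.026 0.074 0.011] [-0.     0.    -0.106] | tip [ 0.43 -0.21  0.32] step 3.0 40
[0.043 0.11  0.016] [-0.     0.    -0.159] | tip [ 0.45 -0.18  0.32] step 3.0 41
[0.065 0.145 0.022] [-0.     0
[... 296 characters left out ...]
1 0.267 0.046] [-0.     0.    -0.423] | tip [0.52 0.02 0.29] step 3.0 44
--call
[0.023 0.037 0.006] [-0.    -0.    -0.053] | tip [0.52 0.06 0.28] step 3.0 44
[0.049 0.073 0.013] [-0.    -0.    -0.106] | tip [0.52 0.11 0.28] step 3.0 45
[0.079 0.106 0.019] [-0.    -0.    -0.159] | tip [0.52 0.15 0.27] step 3.0 45
[0.112 0.137 0.026] [-0.    -0.    -0.212] | tip [0.51 0.2  0.26] step 3.0 46
[0.147 0.166 0.033] [-0.    -0.    -0.265] | tip [0.5  0.24 0.26] step 3.0 46
[0.186 0.192 0.04 ] [-0.    -0.    -0.317] | tip [0.48 0.28 0.25] step 3.0 47
[0.227 0.214 0.047] [-0.   -0.   -0.37] | tip [0.46 0.33 0.24] step 3.0 47
[0.27  0.233 0.054] [-0.    -0.    -0.423] | tip [0.44 0.37 0.23] step 3.0 48
```

Run:
```python
from leg import *
q=np.array(read_state()['q'])
r=down(.38,-.27,.52,-110);print(r.cost,r.x.round(3))
r2=down(peg[0],peg[1],.42,-11.5)
rows(q,r.x,12,p,6);rows(r.x,r2.x,16,p,8)
```

```text
1.1097260862763e-23 [-0.728 -0.252  1.646 -0.     1.748 -0.379]
--call
[ 0.015 -0.013  0.006] [ 0.079 -0.067 -0.109] | tip [ 0.5  -0.35  0.25] step 8.6 21
[ 0.029 -0.026  0.011] [ 0.155 -0.135 -0.216] | tip [ 0.5  -0.32  0.25] step 8.5 20
[ 0.043 -0.038  0.013] [ 0.227 -0.205 -0.32 ] | tip [ 0.49 -0.3   0.25] step 8.3 18
[ 0.056 -0.049  0.013] [ 0.294 -0.276 -0.421] | tip [ 0.49 -0.29  0.25] step 8.1 17
[ 0.069 -0.059  0.011] [ 0.357 -0.35  -0.519] | tip [ 0.48 -0.27  0.25] step 7.9 16
[ 0.082 -0.068  0.008] [ 0.414 -0.425 -0.613] | tip [ 0.46 -0.26  0.25] step 7.6 16
--call
[ 0.014 -0.002 -0.009] [ 0.057 -0.078 -0.085] | tip [ 0.45 -0.26  0.26] step 7.4 17
[ 0.027 -0.004 -0.02 ] [ 0.11  -0.158 -0.165] | tip [ 0.44 -0.26  0.27] step 7.2 17
[ 0.041 -0.006 -0.033] [ 0.159 -0.24  -0.239] | tip [ 0.42 -0.26  0.28] step 6.9 19
[ 0.054 -0.007 -0.047] [ 0.203 -0.323 -0.306] | tip [ 0.41 -0.26  0.29] step 6.6 20
[ 0.068 -0.009 -0.064] [ 0.243 -0.408 -0.366] | tip [ 0.39 -0.26  0.31] step 6.4 22
[ 0.083 -0.01  -0.082] [ 0.277 -0.493 -0.419] | tip [ 0.38 -0.27  0.33] step 6.1 23
--call
[0.036 
[... 556 characters left out ...]

[0.321 0.033 0.046] [-0.    0.   -0.86] | tip [0.52 0.02 0.29] step 6.2 44
--call
[0.036 0.024 0.006] [-0.    -0.    -0.107] | tip [0.52 0.06 0.28] step 6.2 44
[0.075 0.045 0.013] [-0.    -0.    -0.215] | tip [0.52 0.11 0.28] step 6.2 45
[0.116 0.063 0.019] [-0.    -0.    -0.322] | tip [0.52 0.15 0.27] step 6.2 45
[0.159 0.077 0.026] [-0.   -0.   -0.43] | tip [0.51 0.2  0.26] step 6.2 46
[0.204 0.088 0.033] [-0.    -0.    -0.537] | tip [0.5  0.24 0.26] step 6.2 46
[0.249 0.095 0.04 ] [-0.    -0.    -0.645] | tip [0.48 0.28 0.25] step 6.2 47
[0.296 0.098 0.047] [-0.    -0.    -0.752] | tip [0.46 0.33 0.24] step 6.2 47
[0.343 0.097 0.054] [-0.   -0.   -0.86] | tip [0.44 0.37 0.23] step 6.2 48
```

Emit:
carry_out([
  {"hand": 50, "x": 0.015, "y": -0.013, "z": 0.006, "ax": 0.079, "ay": -0.067, "az": -0.109},
  {"hand": 50, "x": 0.029, "y": -0.026, "z": 0.011, "ax": 0.155, "ay": -0.135, "az": -0.216},
  {"hand": 50, "x": 0.043, "y": -0.038, "z": 0.013, "ax": 0.227, "ay": -0.205, "az": -0.32},
  {"hand": 50, "x": 0.056, "y": -0.049, "z": 0.013, "ax": 0.294, "ay": -0.276, "az": -0.421},
  {"hand": 50, "x": 0.069, "y": -0.059, "z": 0.011, "ax": 0.357, "ay": -0.35, "az": -0.519},
  {"hand": 50, "x": 0.082, "y": -0.068, "z": 0.008, "ax": 0.414, "ay": -0.425, "az": -0.613},
])

```text
t: 14.88
tool_pos: [0.3781, -0.3091, 0.4064]
orientation: [-2.734, -1.146, -0.845]
force: [0.5, 0.5, -2.4]
opening: 0.0567
gripper_force: 35.0
```

Emit:
carry_out([
  {"hand": 50, "x": 0.014, "y": -0.002, "z": -0.009, "ax": 0.057, "ay": -0.078, "az": -0.085},
  {"hand": 50, "x": 0.027, "y": -0.004, "z": -0.02, "ax": 0.11, "ay": -0.158, "az": -0.165},
  {"hand": 50, "x": 0.041, "y": -0.006, "z": -0.033, "ax": 0.159, "ay": -0.24, "az": -0.239},
  {"hand": 50, "x": 0.054, "y": -0.007, "z": -0.047, "ax": 0.203, "ay": -0.323, "az": -0.306},
  {"hand": 50, "x": 0.068, "y": -0.009, "z": -0.064, "ax": 0.243, "ay": -0.408, "az": -0.366},
  {"hand": 50, "x": 0.083, "y": -0.01, "z": -0.082, "ax": 0.277, "ay": -0.493, "az": -0.419},
  {"hand": 50, "x": 0.083, "y": -0.01, "z": -0.082, "ax": 0.277, "ay": -0.493, "az": -0.419},
])

```text
t: 15.75
tool_pos: [0.3814, -0.2695, 0.5186]
orientation: [2.571, 1.804, 0.002]
force: [1.1, 0.8, -2.2]
opening: 0.0564
gripper_force: 35.0
```

Emit:
carry_out([
  {"hand": 50, "x": 0.036, "y": 0.016, "z": 0.005, "ax": 0, "ay": 0, "az": -0.107},
  {"hand": 50, "x": 0.073, "y": 0.028, "z": 0.011, "ax": 0, "ay": 0, "az": -0.215},
  {"hand": 50, "x": 0.113, "y": 0.038, "z": 0.016, "ax": 0, "ay": 0, "az": -0.322},
  {"hand": 50, "x": 0.153, "y": 0.044, "z": 0.022, "ax": 0, "ay": 0, "az": -0.43},
  {"hand": 50, "x": 0.194, "y": 0.047, "z": 0.028, "ax": 0, "ay": 0, "az": -0.537},
  {"hand": 50, "x": 0.236, "y": 0.046, "z": 0.034, "ax": 0, "ay": 0, "az": -0.645},
  {"hand": 50, "x": 0.278, "y": 0.041, "z": 0.04, "ax": 0, "ay": 0, "az": -0.752},
  {"hand": 50, "x": 0.321, "y": 0.033, "z": 0.046, "ax": 0, "ay": 0, "az": -0.86},
])

```text
t: 16.75
tool_pos: [0.5216, 0.0214, 0.4695]
orientation: [-1.584, -2.709, -0.001]
force: [-0.1, -0.5, -2.6]
opening: 0.0562
gripper_force: 35.0
```

Run:
```python
from leg import *
s=read_state();print(s['t'],s['tool_pos'],s['orientation'],s['force'],s['opening'])
q=np.array(s['q']);r2=down(peg[0],peg[1],.42,-11.5);rows(q,r2.x,8,p,8)
```

```text
16.75 [0.52159425 0.02135333 0.46950655] [-1.58368200e+00 -2.70856106e+00 -1.40087207e-03] [-0.126857   -0.54483088 -2.58238389] 0.05617283422730654
--call
[0.036 0.024 0.006] [ 0.    -0.001 -0.107] | tip [0.52 0.07 0.28] step 6.1 44
[0.075 0.045 0.012] [ 0.    -0.001 -0.214] | tip [0.52 0.11 0.27] step 6.1 44
[0.116 0.062 0.018] [ 0.    -0.002 -0.321] | tip [0.52 0.15 0.27] step 6.1 45
[0.159 0.077 0.024] [ 0.    -0.002 -0.429] | tip [0.51 0.2  0.26] step 6.1 45
[0.203 0.087 0.03 ] [ 0.    -0.003 -0.536] | tip [0.5  0.24 0.25] step 6.1 46
[0.248 0.095 0.037] [ 0.    -0.003 -0.643] | tip [0.48 0.28 0.25] step 6.1 47
[0.295 0.098 0.043] [ 0.    -0.004 -0.75 ] | tip [0.46 0.33 0.24] step 6.1 47
[0.342 0.097 0.05 ] [ 0.    -0.004 -0.857] | tip [0.44 0.37 0.23] step 6.1 48
```

Emit:
carry_out([
  {"hand": 50, "x": 0.036, "y": 0.024, "z": 0.004, "ax": 0, "ay": -0.001, "az": -0.107},
  {"hand": 50, "x": 0.075, "y": 0.045, "z": 0.009, "ax": 0, "ay": -0.001, "az": -0.214},
  {"hand": 50, "x": 0.116, "y": 0.062, "z": 0.013, "ax": 0, "ay": -0.002, "az": -0.321},
  {"hand": 50, "x": 0.159, "y": 0.077, "z": 0.017, "ax": 0, "ay": -0.002, "az": -0.429},
  {"hand": 50, "x": 0.203, "y": 0.087, "z": 0.021, "ax": 0, "ay": -0.003, "az": -0.536},
  {"hand": 50, "x": 0.248, "y": 0.095, "z": 0.026, "ax": 0, "ay": -0.003, "az": -0.643},
  {"hand": 50, "x": 0.295, "y": 0.098, "z": 0.03, "ax": 0, "ay": -0.004, "az": -0.75},
  {"hand": 50, "x": 0.342, "y": 0.097, "z": 0.035, "ax": 0, "ay": -0.004, "az": -0.857},
])

```text
t: 17.75
tool_pos: [0.4382, 0.367, 0.4342]
orientation: [-0.316, -3.125, 0.005]
force: [0.6, -0.6, -1.4]
opening: 0.0563
gripper_force: 35.0
```

Emit:
carry_out([
  {"hand": 50, "x": 0, "y": 0, "z": 0, "ax": 0, "ay": 0, "az": 0},
  {"hand": 50, "x": 0, "y": 0, "z": 0, "ax": 0, "ay": 0, "az": 0},
])

```text
t: 18.0
tool_pos: [0.439, 0.3656, 0.4356]
orientation: [0.32, 3.124, -0.006]
force: [0.1, -0.8, -2.4]
opening: 0.0568
gripper_force: 35.0
```

```bash
cat > cupchk.py <<'E'
from leg import *
s=read_state();print(s['t'],s['tool_pos'],s['force'],s['opening']);x,y,z=s['tool_pos'];D=lambda th,ph:np.array([np.sin(th),np.sin(ph),-1])
Q=[]
for n in('scene','side'):
    i,dd,P=snap(n);cv2.imwrite(f'pics/{n}2.png',i);h=cv2.cvtColor(i,cv2.COLOR_BGR2HSV).astype(int)
    k=(h[...,0]<15)&(h[...,1]>130)&(abs(P[...,0]-x)<.06)&(abs(P[...,1]-y)<.06)&(P[...,2]>z-.24)&(P[...,2]<z-.11)&(P[...,2]>.03)
    q=P[k];Q.append(q);print(n,len(q),q.min(0).round(4),q.max(0).round(4),'rim/bottom z',np.percentile(q[:,2],[1,99]).round(4))
K=np.vstack(Q);K=K[(K[:,2]<K[:,2].max()-.01)&(K[:,2]>K[:,2].min()+.004)];zm=K[:,2].mean()
def f(p):
    dv=D(p[0],p[1]);dv/=np.linalg.norm(dv);return np.linalg.norm(np.cross(K-[p[2],p[3],zm],dv),axis=1)-.028
r=least_squares(f,[0,0,x,y],loss='soft_l1',f_scale=.002);print('tilt deg',np.degrees(r.x[:2]).round(2),'centre',r.x[2:].round(4),'at z',zm.round(4),'res',np.abs(r.fun).mean().round(4))
go(toolR(-11.5,.01,1),np.array([peg[0],peg[1],peg[2]+.005-.04]))
E
python3 cupchk.py
```

```text
18.0 [0.4390063  0.36559246 0.43558874] [ 0.12903551 -0.81715607 -2.37271678] 0.056827468554920636
scene 681 [0.4133 0.3349 0.2163] [0.4726 0.3912 0.3108] rim/bottom z [0.2193 0.3092]
side 364 [0.4144 0.3275 0.2159] [0.4695 0.3672 0.3045] rim/bottom z [0.2182 0.2992]
tilt deg [0.24 0.45] centre [0.4411 0.3653] at z 0.2588 res 0.0014
t 18.1 tcp [0.438 0.367 0.257] shift [0.0026 0.002  0.1797] turn [-0.0024  0.0032 -0.0047]
```

Emit:
carry_out([
  {"hand": 50, "x": 0.003, "y": 0.0015, "z": 0.03, "ax": 0, "ay": 0, "az": 0},
  {"hand": 50, "x": 0.003, "y": 0.0015, "z": 0.06, "ax": 0, "ay": 0, "az": 0},
  {"hand": 50, "x": 0.003, "y": 0.0015, "z": 0.08, "ax": 0, "ay": 0, "az": 0},
  {"hand": 50, "x": 0.003, "y": 0.0015, "z": 0.09, "ax": 0, "ay": 0, "az": 0},
  {"hand": 50, "x": 0.003, "y": 0.0015, "z": 0.1, "ax": 0, "ay": 0, "az": 0},
  {"hand": 50, "x": 0.003, "y": 0.0015, "z": 0.107, "ax": 0, "ay": 0, "az": 0},
  {"hand": 50, "x": 0.003, "y": 0.0015, "z": 0.107, "ax": 0, "ay": 0, "az": 0},
])

```text
t: 18.98
tool_pos: [0.4367, 0.3679, 0.3307]
orientation: [0.317, 3.121, -0.004]
force: [0.2, -0.3, -3.3]
opening: 0.0566
gripper_force: 35.0
```

```bash
python3 cupchk.py
python3 - <<'E'
import cv2,numpy as np
a=cv2.imread('pics/scene2.png')[190:300,380:490];b=cv2.imread('pics/side2.png')[75:185,200:310]
cv2.imwrite('pics/pl.png',cv2.resize(np.hstack([a,b]),None,fx=3.6,fy=3.6,interpolation=2))
E
```

```text
18.975 [0.43670095 0.36794675 0.33067973] [ 0.16859607 -0.27221414 -3.27659969] 0.056568647832347704
scene 591 [0.4138 0.3368 0.1089] [0.4716 0.3937 0.2057] rim/bottom z [0.1129 0.2047]
side 275 [0.4127 0.3282 0.0956] [0.4671 0.3667 0.1894] rim/bottom z [0.1121 0.1883]
tilt deg [0.38 0.92] centre [0.4391 0.3681] at z 0.1514 res 0.0014
t 19.07 tcp [0.438 0.367 0.257] shift [-0.0009 -0.0008  0.0744] turn [-0.001   0.0053 -0.002 ]
```

View pics/pl.png

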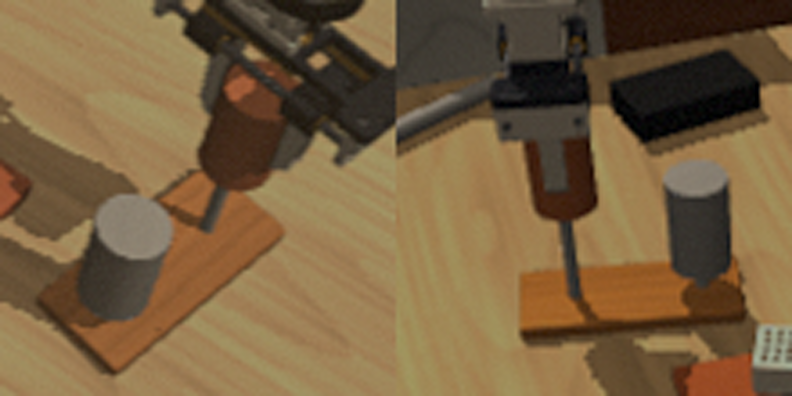

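The picture shows the cup's rim around the peg head, which is now hidden inside, with the stem visible below it at (215,215) and (568,255). It is not touching the steel beaker.

Emit:
carry_out([
  {"hand": 50, "x": -0.0005, "y": -0.0005, "z": 0.02, "ax": 0, "ay": 0.004, "az": 0},
  {"hand": 50, "x": -0.0005, "y": -0.0005, "z": 0.04, "ax": 0, "ay": 0.004, "az": 0},
  {"hand": 50, "x": -0.0005, "y": -0.0005, "z": 0.055, "ax": 0, "ay": 0.004, "az": 0},
  {"hand": 50, "x": -0.0005, "y": -0.0005, "z": 0.063, "ax": 0, "ay": 0.004, "az": 0},
  {"hand": 50, "x": -0.0005, "y": -0.0005, "z": 0.067, "ax": 0, "ay": 0.004, "az": 0},
  {"hand": 50, "x": -0.0005, "y": -0.0005, "z": 0.069, "ax": 0, "ay": 0.004, "az": 0},
  {"hand": 50, "x": -0.0005, "y": -0.0005, "z": 0.069, "ax": 0, "ay": 0.004, "az": 0},
])

```text
t: 19.95
tool_pos: [0.4376, 0.3673, 0.2623]
orientation: [0.318, 3.124, -0.002]
force: [0.2, -0.6, -1.9]
opening: 0.0565
gripper_force: 35.0
```

Emit:
carry_out([
  {"hand": 50, "x": 0, "y": 0, "z": 0.0015, "ax": 0, "ay": 0, "az": 0},
  {"hand": 50, "x": 0, "y": 0, "z": 0.003, "ax": 0, "ay": 0, "az": 0},
  {"hand": 50, "x": 0, "y": 0, "z": 0.003, "ax": 0, "ay": 0, "az": 0},
])

```text
t: 20.32
tool_pos: [0.4376, 0.3672, 0.2593]
orientation: [0.318, 3.124, -0.002]
force: [-0.7, 0.1, 1.5]
opening: 0.0566
gripper_force: 35.0
```

Emit:
carry_out([
  {"hand": 50, "x": 0, "y": 0, "z": 0.001, "ax": 0, "ay": 0, "az": 0},
  {"hand": 50, "x": 0, "y": 0, "z": 0.001, "ax": 0, "ay": 0, "az": 0},
  {"hand": 50, "x": 0, "y": 0, "z": 0.001, "ax": 0, "ay": 0, "az": 0},
])

```text
t: 20.7
tool_pos: [0.4376, 0.3673, 0.2592]
orientation: [0.318, 3.124, -0.002]
force: [-4.4, -3.2, 9.1]
opening: 0.0566
gripper_force: 35.0
```

Contact confirmed; release and retreat upward.

Emit:
carry_out([
  {"hand": 50, "x": 0, "y": 0, "z": -0.0005, "ax": 0, "ay": 0, "az": 0},
  {"hand": 66, "x": 0, "y": 0, "z": -0.0005, "ax": 0, "ay": 0, "az": 0},
  {"hand": 75, "x": 0, "y": 0, "z": -0.0005, "ax": 0, "ay": 0, "az": 0},
  {"hand": 90, "x": 0, "y": 0, "z": -0.0005, "ax": 0, "ay": 0, "az": 0},
  {"hand": 90, "x": 0, "y": 0, "z": -0.0005, "ax": 0, "ay": 0, "az": 0},
  {"hand": 90, "x": 0, "y": 0, "z": -0.03, "ax": 0, "ay": 0, "az": 0},
  {"hand": 90, "x": 0, "y": 0, "z": -0.08, "ax": 0, "ay": 0, "az": 0},
  {"hand": 90, "x": 0, "y": 0, "z": -0.13, "ax": 0, "ay": 0, "az": 0},
])

```text
t: 21.7
tool_pos: [0.4371, 0.3672, 0.3888]
orientation: [-0.318, -3.125, 0.004]
force: [0.3, 0.5, -0.1]
opening: 0.0837
gripper_force: 0.0
```

Emit:
carry_out([
  {"hand": 90, "x": 0, "y": 0, "z": -0.06, "ax": 0, "ay": 0, "az": 0},
  {"hand": 90, "x": 0.02, "y": 0.03, "z": -0.1, "ax": 0, "ay": 0, "az": 0},
  {"hand": 90, "x": 0.02, "y": 0.06, "z": -0.1, "ax": 0, "ay": 0, "az": 0},
  {"hand": 90, "x": 0.02, "y": 0.06, "z": -0.1, "ax": 0, "ay": 0, "az": 0},
  {"hand": 90, "x": 0.02, "y": 0.06, "z": -0.1, "ax": 0, "ay": 0, "az": 0},
])

```text
t: 22.32
tool_pos: [0.4298, 0.43, 0.4868]
orientation: [-0.318, -3.125, 0.005]
force: [-0.7, 0.3, 0.4]
opening: 0.0838
gripper_force: 0.0
```

```bash
python3 chk.py
python3 - <<'E'
from m import *
s=read_state();print(s['t'],s['tool_pos'],s['force'])
Q=[]
for n in('scene','side'):
    i,dd,P=snap(n);cv2.imwrite(f'pics/{n}3.png',i);h=cv2.cvtColor(i,cv2.COLOR_BGR2HSV).astype(int)
    k=reg(P,(.38,.49,.31,.43),(.122,.15));q=P[k];print(n,'cup top',len(q),rect(q),q[:,2].mean().round(4),np.polyfit(q[:,0],q[:,2],1)[0].round(3),np.polyfit(q[:,1],q[:,2],1)[0].round(3))
    for nm,b,z in(('block',(.5,.72,.14,.28),(.044,.058)),('beaker',(.50,.60,.29,.40),(.122,.136)),('flux',(.7,.8,0,.1),(.12,.14)),('jar',(.35,.43,-.02,.07),(.07,.08))):
        P0=np.load(n+'0.npz')['P'];print('  ',nm,(P[reg(P,b,z)].mean(0)-P0[reg(P0,b,z)].mean(0)).round(4))
a=cv2.imread('pics/scene3.png')[100:300,210:490];cv2.imwrite('pics/fin.png',cv2.resize(a,None,fx=2.8,fy=2.8,interpolation=2))
E
```

```text
side body 579 [-0.0008 -0.0014  0.0338] x -0.0602 slope [0.006 0.034]
  nozzle 202 [ 0.0917 -0.0026  0.0237] xmax 0.119 y -0.0106 0.0096
scene body 230 [0.0061 0.0043 0.0332] x -0.0584 slope [-0.007  0.033]
  nozzle 131 [0.0981 0.0038 0.0215] xmax 0.1216 y -0.0114 0.0152
22.425 [0.42989242 0.42962764 0.48709239] [-0.51605584 -0.1972263  -0.27422876]
scene cup top 307 (array([441.3, 367.2]), array([55.9, 54.6]), np.float64(6.7)) 0.1295 -0.033 0.007
   block [ 0.0003 -0.0001 -0.    ]
   beaker [ 0.0001  0.     -0.0002]
   flux [ 0.0007  0.0001 -0.0001]
   jar [ 0.0005 -0.0004  0.0007]
side cup top 188 (array([439.5, 366.8]), array([53.8, 57.6]), np.float64(6.5)) 0.1298 -0.001 0.042
   block [ 0.      0.0002 -0.0001]
   beaker [0.0001 0.     0.0001]
   flux [ 0.0002 -0.0003 -0.0002]
   jar [ 0.0001 -0.0001  0.0002]
```

View pics/fin.png

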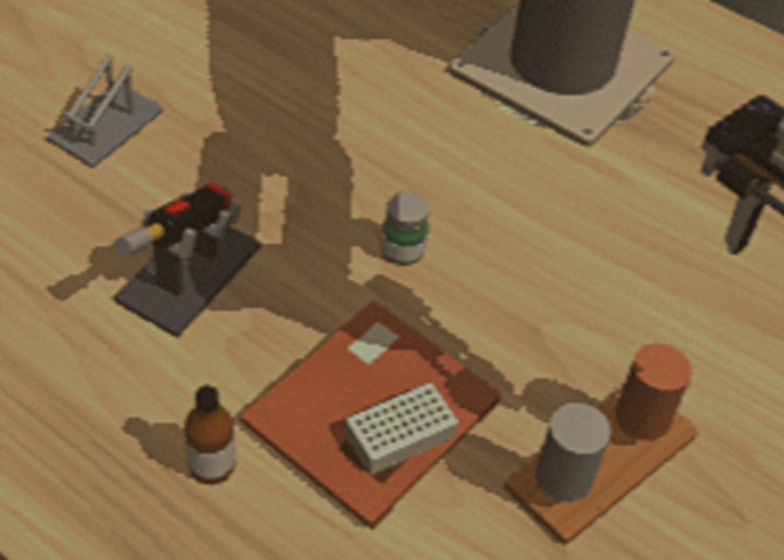

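The picture shows the torch in both forks at (185,220) with its nozzle at the high end. The copper beaker hangs on the near peg at (655,390), the other things have not moved, and the gripper is clear.

```bash
python3 -c "
from plant import robot
print(robot.close_job())"
```

```text
the job is handed in; nothing more can be done
None
```

The job is handed in: the torch rests in both forks with its nozzle at the high end, the copper beaker hangs mouth down on the near peg, and the last camera check showed the other four objects had moved less than 1 mm; the hand-in returned no verdict.

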